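# Check a braai lighter holder under the lamp and refit it on its screws

### The job

Pick up the lighter holder and check its three closed sides for heat cracks: hold the left side (as seen looking at its open front), then the back, then the right side squarely up to the lamp, centred in its beam about 90 mm from the glass, keeping still for about a second each. Then refit it on the mounting plate, front to front: lower its keyholes over the two screw heads, slide it backwards until the slots stop against the screws, and let go. Do not knock the lamp or shift the other things lying about.

Things in the scene. Friction and masses are not known exactly. Their poses are not given: they have to be found in the camera images.
- holder: Loose upright white plastic lighter holder, ~220 g: square cup 44 x 44 mm outside (walls 4, open top, empty) amid a foot plate 60 (x) x 120 (y) x 6 mm. Origin: centre of the foot's underside; cup top at z = 116. +x = back, +y = left (as seen looking at its front), z up. Front (-x) wall has an opening 20 wide up to z = 70; other walls closed. Above z = 70 all four are closed: grip there.
- face_left (a point): Middle of the holder's left side, on its outer surface, holder frame (0, 22, 50) mm. Axes as the holder's.
- face_back (a point): Middle of the holder's back side, on its outer surface, holder frame (22, 0, 50) mm. Axes as the holder's.
- face_right (a point): Middle of the holder's right side, on its outer surface, holder frame (0, -22, 50) mm. Axes as the holder's.
- face_front (a point): Middle of the holder's open front, in the plane of the front wall, holder frame (-22, 0, 50) mm. Axes as the holder's.
- lock_left (a point): Holder frame (-13.5, 42, 0) mm, axes as holder: where the left screw's axis stands when fully home. Each 38 mm ear of the foot plate has a through keyhole at y = +42 / -42 mm: a round hole 23 mm across centred at x = +10.5 mm, running into an 11 mm wide slot towards the front (-x) that ends at x = -17 mm.
- lock_right (a point): The same for the right screw: holder frame (-13.5, -42, 0) mm.
- mount: Fixed steel plate 94 (x) x 134 (y) x 8 mm, underside on the shelf, with two upright screws. Origin at shelf height below where the holder's origin is when home; plate spans x = -59 to +35 mm. Axes match the homed holder (+x = back; the screws are slightly nearer the front edge). Lower the holder with its origin at x = -24, y = 0 onto the steel (z = 8), slide 24 mm in +x until slots meet shanks.
- screw_left (a point): Axis of the left screw at the steel's top face, mount frame (-13.5, 42, 8) mm. Both pan-head screws: shank 7 mm across, showing 10.5 mm between steel and head; head 16 mm across, 5 mm thick, its top 23.5 mm above the shelf.
- screw_right (a point): Axis of the right screw at the steel's top face, mount frame (-13.5, -42, 8) mm.
- lamp_head: Head of the fixed dark steel lamp, a round hood 60 mm across, 62 mm long. Origin: centre of its flat white glass, 300 mm above the shelf. Its -x axis is the beam, pointing roughly towards the robot and 35 degrees down; y is level. It does not move.
- focus (a point): Point on the beam's axis 90 mm out from the glass, lamp head frame (-90, 0, 0) mm: the middle of the side being checked belongs here, facing the glass squarely (its outward normal along the head's +x).
- jar: Bystander: frosted jar, 68 mm across, 105 mm tall, loose, origin at the centre of its underside.
- bucket: Bystander: small steel bucket with a shut hinged lid, 112 mm across, 126 mm tall, loose, origin at the centre of its underside.
- spatula: Bystander: aluminium spatula 260 mm long, lying flat along its x axis, handle to -x, origin at the underside near its middle.
- lighter: Bystander: push-button gas lighter 185 mm long, 24 mm wide, 22 mm tall, lying along its x axis, origin at the underside near its middle.
- lamp: The whole lamp; origin at the centre of the underside of its base disc (110 mm across, 16 mm thick). Its front is -x. The 14 mm post rises from the origin to about 340 mm; the head sits in front of its top.
There are look-alikes about, which are no part of the job. Several things have the shape of the holder; the one meant has the colours described above. Several things look just like the mount: the one meant starts farthest to the robot's right.

How it is judged:
By the outcome, as a careful person would: the job done as asked, in the order asked, and still so for the second after the job is handed in, with the robot touching nothing.
It also fails if it takes over 61 s, if anything falls off the work surface, if the arm or the gripper's body presses on something with over 40 N, if the wrist force passes 120 N, or if a joint passes its speed limit or range.

### The arm

A 6-joint arm with a two-finger parallel gripper is mounted at the origin on the work surface. World frame = base frame: x ahead of the robot, y to its left, z up, the work surface at z = 0. Lengths are in m, angles in degrees, forces in N, time in s.
With the tool pointing down it reaches from about 0.25 to 0.725 m from the base axis. Payload 9.7 kg.
Tool frame: the origin (TCP) lies midway between the tips of the shut fingers; the grasp point (between the pads) lies 19 mm behind it; z points along the fingers, y is the direction in which the jaws open and shut (so a half turn about z gives the same grasp; the last joint's range is limited). The gripper opens to 85 mm and grips with 20 to 120 N. Pads are 22 mm wide; open, the fingers measure 114 mm over their backs; the gripper's body (76 mm by 85 mm) begins 54 mm behind the grasp point. The pads swing forward as they close: fully open they stand 13 mm farther back than shut.
Start: joints at [-73.339, 4.979, 10.078, 95.1, 0, 90], TCP at [0.158, -0.527, 0.231] pointing down, gripper open.
Joint ranges: [-179.16, 179.16], [-48.56, 103.87], [-65.8, 70.77], [-126.05, 130.52], [-82.76, 87.17], [-180, 180]. Speed limits (degrees/s): [127.2, 127.2, 147.25, 180, 180, 180].

### API

Orientations are given as [roll, pitch, yaw] about the fixed x, y, z axes, in that order (R = Rz(yaw) Ry(pitch) Rx(roll)).
In Python, from workcell import bot, camera, recognise gives the robot as it stands. The module is installed in compiled form; this text tells all that it offers.
- The arm moves only by the tool apply_moves, never from a script. Its argument "targets" is one flat list of numbers, 7 for each row, row after row: the shift along the world's x, y, z in units of 30 mm (1.0 is 30 mm), then the turn, a rotation vector about the world's x, y, z in units of 6 degrees (1.0 is 6 degrees), then the opening, from 0 (shut) to 1 (fully open). A call has 1 to 5 rows; each row is the pose to reach, as a shift and turn from the pose commanded when the call began; what a row does not reach only later rows make up. A row lasts 1/10 s, in which the tool goes at most 50 mm and 8.59 degrees, less where a joint would pass 70% of its speed; a pose out of reach is approached as far as the arm can. A call with a gripper value outside its range is refused whole. The fingers move at their own pace and stop on an object; "newtons" is the grip in N (left out, the last holds). Time passes only in rows, so rows that repeat a pose let the fingers close. It gives the time, the measured TCP pose, the force and the opening at its end, in the units of the state.
- bot.get_obs(): the state, without advancing time (a new reading comes with each control period).
- camera(name): name is "scene" or "top"; returns a dict with "img" (384x512x3 uint8, red, green, blue), "intrinsics" (3x3 intrinsics, pixels), "origin" and "rotation" of the camera in the world. Camera axes: x right, y up, looking along -z (the intrinsics and any distortion apply to the point x, -y, -z); pixel columns grow to the right and rows downward; lengths in m; the calibration is good to about 2 mm. A picture is of the moment at which its call begins. There is no depth.
- bot.job_done(): hands the job in, once; it reports no verdict.
Trained networks look in the newest picture that a camera, given by its name, has taken for a name from the list of things; names that differ only in an ending like _2 or _b are one class to them, and where a whole thing is asked for, a point or a joint stands for the part that bears it (a point fixed in the world has none). Each returns a list of dicts, best first, with "conf" (0 to 1); they miss things now and then, are a little off and sometimes report something else, mostly with a low value. They report only what shows in the picture. A call takes as long as a camera call. They do not tell look-alikes from the thing itself.
- recognise(query, camera): "box" ([left, top, right, bottom] in pixels, round what is visible of it).
The state is a dict: "time": time; "q": joint angles; "qd": joint speeds; "joint_efforts": joint torques, N m; "ee_pos": TCP position; "tcp_rot": TCP orientation; "wrist_force": force on the tool from outside, world axes, zero at the start; "torque": the same for the moment, N m; "opening": finger opening in m.
Only numpy, scipy, OpenCV 4.12 (cv2) and the standard library are available. Lean on these libraries where they do the work, as an engineer would, in place of code of your own. Each camera call takes 0.05 s, during which the arm holds its last target.

## Working session

There is one attempt and no reset: what is moved stays moved. The work goes in short steps, Python scripts to look and compute and a tool call to move; the robot and the scene stay as the last step left them, time stands still between calls to the robot, and variables do not carry over. Pictures are saved under pics/ and viewed, and the job is handed in when it is done.

Besides the shell and the picture viewer there is one more tool, called after "Call:" by a JSON object that holds its "name" and its "arguments", one argument or row to a line. apply_moves: Moves the arm, as the interface text tells. Its arguments: {"type":"object","properties":{"targets":{"type":"array"},"newtons":{"type":"number"}},"required":["targets"]}

```bash
mkdir -p pics; ls; python3 - <<'E'
from workcell import bot,camera,recognise
import cv2,numpy as np
for n in("scene","top"):
    c=camera(n);cv2.imwrite(f"pics/{n}0.png",c["img"][:,:,::-1]);print(n,c["intrinsics"],c["origin"],c["rotation"],[k for k in c])
    for q in("holder","mount","lamp_head","lamp","jar","bucket","spatula","lighter"):
        print(q,[(np.round(d["box"]).tolist(),round(d["conf"],2)) for d in recognise(q,n)])
print(bot.get_obs())
E
```

```text
pics
scene [[356.07119051   0.         251.12158184]
 [  0.         356.07119051 186.50395749]
 [  0.           0.           1.        ]] [ 0.94232784 -0.76253845  0.7441762 ] [55.84480018 -0.43801516 31.55099711] ['img', 'intrinsics', 'origin', 'rotation']
holder [([233.0, 146.0, 252.0, 185.0], 0.9), ([289.0, 137.0, 310.0, 168.0], 0.74), ([267.0, 158.0, 300.0, 194.0], 0.57)]
mount [([152.0, 214.0, 203.0, 246.0], 0.77), ([184.0, 254.0, 243.0, 296.0], 0.7), ([300.0, 200.0, 346.0, 227.0], 0.6), ([301.0, 146.0, 341.0, 274.0], 0.33)]
lamp_head [([305.0, 148.0, 338.0, 173.0], 0.84)]
lamp [([304.0, 146.0, 344.0, 272.0], 0.85)]
jar [([338.0, 156.0, 357.0, 188.0], 0.64)]
bucket [([212.0, 288.0, 267.0, 359.0], 0.66)]
spatula [([99.0, 290.0, 187.0, 359.0], 0.95)]
lighter []
top [[477.51166857   0.         256.97084099]
 [  0.         477.51166857 194.98596595]
 [  0.           0.           1.        ]] [ 0.4123403  -0.01891862  1.56994238] [  4.58424738   0.18963174 -89.96336396] ['img', 'intrinsics', 'origin', 'rotation']
holder [([164.0, 205.0, 196.0, 230.0], 0.81), ([110.0, 209.0, 150.0, 24
[... 435 characters left out ...]
)]
lighter [([244.0, 192.0, 260.0, 250.0], 0.75)]
{'time': 0.9, 'q': array([-7.33406510e+01,  4.97879044e+00,  1.00793535e+01,  9.50985294e+01,
       -1.08147381e-03,  8.99990701e+01]), 'qd': array([-0.0358928 ,  0.22231465,  0.01537241,  0.06185422,  0.00174972,
        0.02944565]), 'joint_efforts': array([-6.08429091e-04, -5.20097852e+01,  4.64855111e+01,  1.57484665e-03,
        2.63037191e-05, -8.14697302e-06]), 'ee_pos': array([ 0.15767238, -0.52692613,  0.23129541]), 'tcp_rot': array([1.79997966e+02, 1.08150681e-03, 1.66602788e+01]), 'wrist_force': array([-0.97473247, -1.11040731, -0.87635457]), 'torque': array([-0.01104727,  0.04088697,  0.05340845]), 'opening': 0.08535588224009219}
```

View images.

```bash
python3 - <<'E'
import cv2
a=cv2.imread("pics/scene0.png");cv2.imwrite("pics/scene0x.png",cv2.resize(a[130:370,80:380],None,fx=2.5,fy=2.5,interpolation=cv2.INTER_CUBIC))
a=cv2.imread("pics/top0.png");cv2.imwrite("pics/top0x.png",cv2.resize(a[100:310,100:420],None,fx=2.5,fy=2.5,interpolation=cv2.INTER_CUBIC))
E
```

```text
(no output)
```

View pics/scene0x.png

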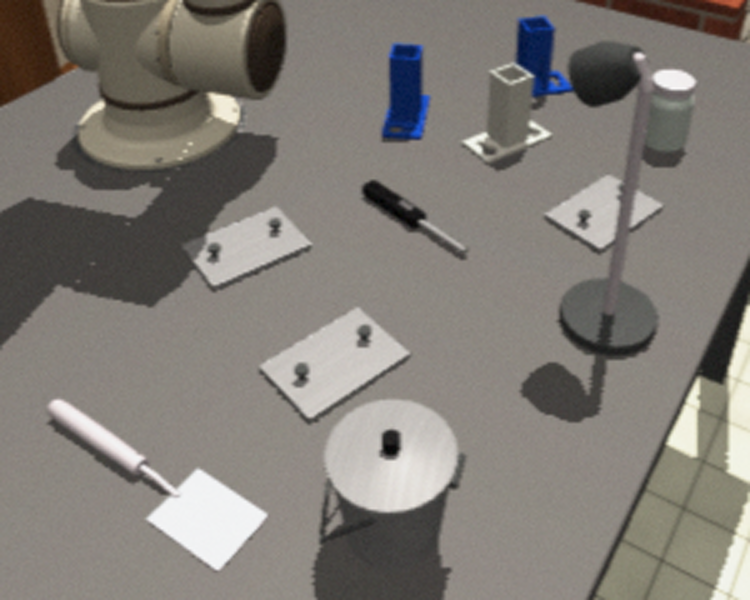

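View pics/top0x.png

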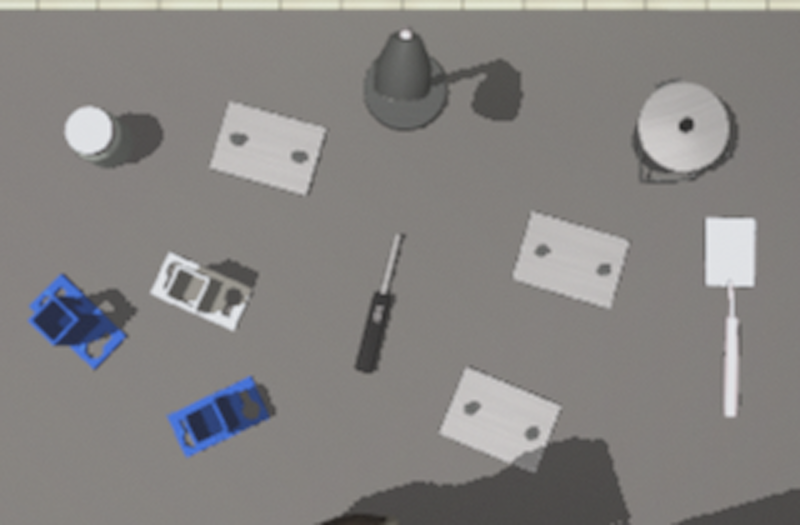

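```bash
python3 - <<'E'
import cv2,numpy as np
a=cv2.imread("pics/top0.png");s=cv2.imread("pics/scene0.png")
def c(i,x0,y0,x1,y1):return cv2.resize(i[y0:y1,x0:x1],(400,300),interpolation=cv2.INTER_CUBIC)
o=np.vstack([np.hstack([c(a,155,196,207,235),c(a,300,179,352,218)]),np.hstack([c(s,260,150,308,186+10),c(s,180,250,248,301)])])
cv2.imwrite("pics/z0.png",o)
E
```

```text
(no output)
```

View pics/z0.png

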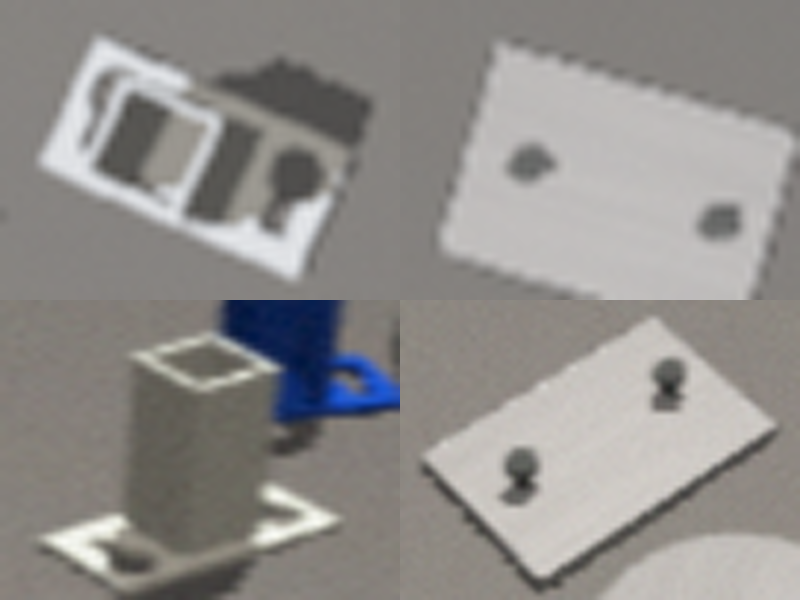

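```bash
cat > h.py <<'E'
import numpy as np,cv2
from scipy.spatial.transform import Rotation as Ro
from scipy.optimize import least_squares,minimize
CAM={"scene":(np.array([[356.07119051,0,251.12158184],[0,356.07119051,186.50395749],[0,0,1]]),np.array([0.94232784,-0.76253845,0.7441762]),Ro.from_euler('xyz',[55.84480018,-0.43801516,31.55099711],degrees=True).as_matrix()),
"top":(np.array([[477.51166857,0,256.97084099],[0,477.51166857,194.98596595],[0,0,1]]),np.array([0.4123403,-0.01891862,1.56994238]),Ro.from_euler('xyz',[4.58424738,0.18963174,-89.96336396],degrees=True).as_matrix())}
def proj(n,P):
    K,o,R=CAM[n];c=(np.atleast_2d(P)-o)@R;c=c*[1,-1,-1];p=c@K.T;return p[:,:2]/p[:,2:]
def ray(n,uv):
    K,o,R=CAM[n];d=np.linalg.inv(K)@np.append(uv,1);d=d*[1,-1,-1];return o,R@d
def onz(n,uv,z):
    o,d=ray(n,uv);return o+d*(z-o[2])/d[2]
def pose(P,x,y,yaw,z=0):
    return np.asarray(P)@Ro.from_euler('z',yaw,degrees=True).as_matrix().T+[x,y,z]
SS=8
def mask(polys,box):
    x0,y0,x1,y1=box;m=np.zeros(((y1-y0)*SS,(x1-x0)*SS),np.uint8)
    for p in polys:
        q=((np.asarray(p)+.5-[x0,y0])*SS-.5)
        cv2.fillPoly(m,[np.round(q*16).astype(np.int32)],255,shift=4)
    return cv2.resize(m,(x1-x0,y1-y0),interpolation=cv2.INTER_AREA)/255.
def hull(p):return cv2.convexHull(p.astype(np.float32))[:,0]
def boxpts(x0,x1,y0,y1,z0,z1):return np.array([[x,y,z] for x in(x0,x1) for y in(y0,y1) for z in(z0,z1)])/1e3
E
cat > m.py <<'E'
from h import *
im={n:cv2.cvtColor(cv2.imread(f"pics/{n}0.png"),cv2.COLOR_BGR2GRAY).astype(float) for n in CAM}
top=np.array([[-59,-67,8],[35,-67,8],[35,67,8],[-59,67,8]])/1e3
bx={"top":(302,181,351,228),"scene":(180,250,248,300)}
cx,cy,_=onz("top",(326.5,204.5),.008)
def res(v,ns,sgn=1):
    r=[]
    for n in ns:
        x0,y0,x1,y1=bx[n];I=im[n][y0:y1,x0:x1]
        P=pose(top,v[0],v[1],v[2])
        m=mask([proj(n,P)],bx[n])
        fg=np.median(I[m>.99]);bg=np.median(I[m<.01])
        d=(I-bg)/(fg-bg)-m
        w=np.ones_like(d)
        # ignore interior (screws), and bucket
        er=cv2.erode((m>.99).astype(np.uint8),np.ones((5,5)));w[er>0]=0
        if n=="scene":w[288-y0:]*=0
        r.append(np.clip(d*w,-.6,.6).ravel())
    return np.concatenate(r)
for yaw0 in(-15,):
  for ns in(["top"],["scene"],["top","scene"]):
    a=np.deg2rad(yaw0);v0=[cx+.012*np.cos(a),cy+.012*np.sin(a),yaw0]
    f=lambda v:(res(v,ns)**2).sum()
    b=minimize(f,v0,method="Nelder-Mead",options=dict(initial_simplex=[v0,[v0[0]+.008,v0[1],v0[2]],[v0[0],v0[1]+.008,v0[2]],[v0[0],v0[1],v0[2]+5]],xatol=1e-5,fatol=1e-4,maxiter=400))
    print(ns,b.x,b.fun)
    for n in CAM:
      P=pose(np.array([[-13.5,42,23.5],[-13.5,-42,23.5],[-10.5,42,23.5],[-10.5,-42,23.5]])/1e3,*b.x)
      print(n,proj(n,P).round(2).tolist())
E
python3 m.py; python3 - <<'E'
import cv2
a=cv2.imread("pics/top0.png",0);print(a[190:212,308:346]); s=cv2.imread("pics/scene0.png",0);print(s[258:285,196:232])
E
```

```text
['top'] [  0.52128044  -0.24930276 -16.91630037] 13.720472895040366
scene [[224.5, 261.13], [199.2, 276.61], [225.17, 261.73], [199.85, 277.27]]
top [[315.97, 199.85], [340.85, 207.38], [316.23, 198.96], [341.11, 206.5]]
['scene'] [  0.52358495  -0.24840596 -16.58934314] 38.538616737099034
scene [[225.3, 261.21], [200.13, 276.81], [225.98, 261.82], [200.8, 277.47]]
top [[315.69, 199.21], [340.61, 206.61], [315.95, 198.33], [340.86, 205.72]]
['top', 'scene'] [  0.52235509  -0.24860239 -16.57542387] 63.19043628961245
scene [[224.89, 261.08], [199.72, 276.67], [225.57, 261.68], [200.38, 277.33]]
top [[315.76, 199.6], [340.68, 206.98], [316.01, 198.71], [340.93, 206.1]]
[[129 128 128 166 186 185 185 186 187 187 187 187 187 188 188 186 187 187
  186 187 187 181 170 156 159 153 127 122 128 128 128 126 128 127 128 128
  129 128]
 [128 128 142 170 185 185 186 186 186 186 186 188 187 187 187 187 188 189
  188 189 186 186 186 188 191 180 162 163 157 139 120 118 128 128 127 127
  128 127]
 [128 122 155 183 184 184 185 185 186 187 186 187 187 188 188 187 188 188
  189 189 188 189 188 186 186 188
[... 6397 characters left out ...]
 199 199 197 199 200 202 198
  199 200 202 203 202 202 203 206 203 203 202 200 203 202 200 173 111  89]
 [197 191 163  92  46  54  94 156 198 199 199 198 200 200 199 197 202 202
  200 202 203 203 205 204 203 202 201 202 201 201 201 192 157  95  79 101]
 [191 164 115  95  83  85 107 158 193 198 198 201 199 199 198 201 200 202
  203 204 203 203 201 204 203 200 201 203 200 202 175 110  79  76 103 133]
 [174 123  97  99 100 111 152 188 196 200 197 195 198 201 201 196 200 201
  203 203 204 203 204 203 198 202 206 199 188 159  97  76  75 101 132 137]
 [193 166 123 112 118 151 190 200 199 197 197 198 198 201 198 201 203 203
  203 204 204 203 201 202 203 203 199 172 111  83  75 103 133 133 139 138]]
```

```bash
cat > m2.py <<'E'
from h import *
im={n:cv2.cvtColor(cv2.imread(f"pics/{n}0.png"),cv2.COLOR_BGR2GRAY).astype(float) for n in CAM}
pp={"top":[.52128,-.24930,-16.916],"scene":[.523585,-.248406,-16.589]}
bxs={"top":[(310,193,324,206),(333,200,347,213)],"scene":[(218,255,232,272),(193,271,206,287)]}
th=np.linspace(0,2*np.pi,24,endpoint=False)
def cyl(r,z0,z1):return np.array([[r*np.cos(t),r*np.sin(t),z] for t in th for z in(z0,z1)])/1e3
def res(v,ns):
    r=[]
    for n in ns:
        for k,(b,sy) in enumerate(zip(bxs[n],(42,-42))):
            x0,y0,x1,y1=b;I=im[n][y0:y1,x0:x1]
            ctr=pose([[v[0]/1e3,sy/1e3+v[3]/1e3,0]],*pp[n])[0]
            H=cyl(8,18.5,23.5)+ctr;S=cyl(3.5,8,18.5)+ctr
            def sh(P):
                Q=P.copy();h=P[:,2]-.008;Q[:,0]+=v[1]*h;Q[:,1]+=v[2]*h;Q[:,2]=.008;return Q
            m=mask([hull(proj(n,p)) for p in(H,S,sh(H),sh(S))],b)
            bg=np.percentile(I,80);fg=100
            r.append(np.clip((bg-I)/(bg-fg)-m,-.6,.6).ravel() if 1 else 0)
    return np.concatenate(r)
for ns in(["top"],["scene"],["top","scene"]):
    best=None
    for x0 in(-15,-9):
      for l in((0,-.5),(.3,-.8)):
        v0=np.array([x0,*l,0.]);b=minimize(lambda v:(res(v,ns)**2).sum(),v0,method="Nelder-Mead",options=dict(initial_simplex=np.vstack([v0]+[v0+np.eye(4)[i]*[4,.4,.4,2][i] for i in range(4)]),xatol=1e-3,fatol=1e-5,maxiter=800))
        if best is None or b.fun<best.fun:best=b
    print(ns,best.x,best.fun)
E
python3 m2.py
```

```text
['top'] [-12.78429887   0.07685103  -0.19305873  -1.46740303] 2.544177612805518
['scene'] [-12.59253682   0.04090544  -0.23552084  -0.90273581] 12.294652568818448
['top', 'scene'] [-12.77132145   0.06826881  -0.22166883  -1.00534162] 15.202190896322499
```

```bash
cat > m3.py <<'E'
from h import *
import m2
im=m2.im
C=lambda z:np.array([[-59,-67,z],[35,-67,z],[35,67,z],[-59,67,z]])/1e3
bx={"top":(302,181,351,228),"scene":(175,245,250,300)}
L=(.07,-.22)
def res(v,ns):
    r=[]
    for n in ns:
        x0,y0,x1,y1=bx[n];I=im[n][y0:y1,x0:x1]
        T=pose(C(8),*v[:3]);B=pose(C(0),*v[:3]);S=T+[L[0]*.008,L[1]*.008,-.008]
        mt=mask([proj(n,T)],bx[n]);mb=mask([hull(proj(n,np.vstack([T,B])))],bx[n]);ms=mask([hull(proj(n,np.vstack([S,B,T])))],bx[n])
        A=np.stack([mt,mb-mt,ms-mb,1-ms],-1)
        w=np.ones_like(mt);er=cv2.erode((mt>.99).astype(np.uint8),np.ones((5,5)));w[er>0]=0
        if n=="scene":w[286-y0:]=0
        s=w.ravel()>0;A=A.reshape(-1,4)[s];y=I.ravel()[s]
        A=A+1e-9;c=np.linalg.lstsq(A,y,rcond=None)[0]
        r.append(np.clip((A@c-y)/60,-.6,.6))
    return np.concatenate(r),c
for n in CAM:
    v0=np.array(m2.pp[n]);b=minimize(lambda v:(res(v,[n])[0]**2).sum(),v0,method="Nelder-Mead",options=dict(initial_simplex=np.vstack([v0]+[v0+np.eye(3)[i]*[.006,.006,4][i] for i in range(3)]),xatol=1e-5,fatol=1e-5,maxiter=400))
    print(n,b.x,b.fun,res(b.x,[n])[1]);m2.pp[n]=list(b.x)
for ns in(["top"],["scene"]):
    v0=np.array([-12,.07,-.22,0]);b=minimize(lambda v:(m2.res(v,ns)**2).sum(),v0,method="Nelder-Mead",options=dict(initial_simplex=np.vstack([v0]+[v0+np.eye(4)[i]*[4,.4,.4,2][i] for i in range(4)]),xatol=1e-3,fatol=1e-5,maxiter=800))
    print(ns,b.x,b.fun)
E
python3 m3.py
```

```text
['top'] [-12.78429887   0.07685103  -0.19305873  -1.46740303] 2.544177612805518
['scene'] [-12.59253682   0.04090544  -0.23552084  -0.90273581] 12.294652568818448
['top', 'scene'] [-12.77132145   0.06826881  -0.22166883  -1.00534162] 15.202190896322499
scene [  0.52381195  -0.2487824  -16.55078201] 8.89212922817914 [195.22620739  83.52354766  85.46540319 136.51854474]
top [  0.52128486  -0.24923005 -16.90520609] 10.018576375025104 [184.16024813 106.47821367 -10.15026621 128.70329169]
['top'] [-12.71757676   0.07259904  -0.15997017  -1.62416274] 2.562440942812559
['scene'] [-13.1168976    0.04849597  -0.24381917  -0.44283815] 12.338162894895618
```

```bash
cat > hold.py <<'E'
from h import *
def T(p):return [155+(p[0]+.5)/(400/52)-.5,196+(p[1]+.5)/(300/39)-.5]
def S(p):return [260+(p[0]+.5)/(400/48)-.5,150+(p[1]+.5)/(300/46)-.5]
O={"top":[((30,60,6),T((97,37))),((-30,60,6),T((40,163))),((-30,-60,6),T((298,278))),((22,22,116),T((125,75))),((22,-22,116),T((222,122))),((-22,-22,116),T((187,222))),((-22,22,116),T((90,170)))],
"scene":[((-30,-60,6),S((38,240))),((30,-60,6),S((125,292))),((30,60,6),S((342,220))),((-22,-22,116),S((130,55))),((22,-22,116),S((205,92))),((22,22,116),S((280,70))),((-22,22,116),S((208,32)))]}
def r(v,ns):
    return np.concatenate([(proj(n,pose(np.array([o[0] for o in O[n]])/1e3,*v))-np.array([o[1] for o in O[n]])).ravel() for n in ns])
for ns in(["top"],["scene"],["top","scene"]):
    b=least_squares(r,[.35,.2,-20],args=(ns,),x_scale=[.01,.01,5]);print(ns,b.x.round(4),np.abs(b.fun).round(1))
# mount screws
for p,o in(([.52381195,-.2487824,-16.55],(-13.12,-.44)),([.52128486,-.24923,-16.905],(-12.72,-1.62))):
    print("screwmid",pose([[o[0]/1e3,o[1]/1e3,0]],*p),"home if -13.5:",pose([[(o[0]+13.5)/1e3,o[1]/1e3,0]],*p))
E
python3 hold.py
```

```text
['top'] [  0.4687   0.2368 -23.409 ] [0.4 0.1 0.3 0.3 0.2 0.  0.2 0.2 0.7 0.5 0.6 0.3 1.2 0.7]
['scene'] [  0.4708   0.2388 -22.8801] [0.6 0.  0.3 0.3 0.7 0.1 0.3 0.4 0.8 0.1 0.2 0.4 0.4 0.5]
['top', 'scene'] [  0.4698   0.2374 -22.9306] [0.1 0.3 0.1 0.2 0.1 0.5 0.1 0.5 0.5 1.  0.8 0.6 1.4 0.5 0.2 0.1 0.1 0.2
 1.1 0.2 0.1 0.5 1.2 0.  0.6 0.3 0.  0.6]
screwmid [[ 0.51111016 -0.24546691  0.        ]] home if -13.5: [[ 0.52405087 -0.24931242  0.        ]]
screwmid [[ 0.50864344 -0.2470812   0.        ]] home if -13.5: [[ 0.52156008 -0.25100681  0.        ]]
```

```bash
python3 - <<'E'
import cv2,numpy as np
a=cv2.imread("pics/top0.png");s=cv2.imread("pics/scene0.png")
def c(i,x0,y0,x1,y1):return cv2.resize(np.clip(i[y0:y1,x0:x1].astype(float)*1.5,0,255).astype(np.uint8),(400,500),interpolation=cv2.INTER_CUBIC)
cv2.imwrite("pics/z1.png",np.hstack([c(a,241,106,281,156),c(s,300,140,350,202+0)]))
E
```

```text
(no output)
```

View pics/z1.png

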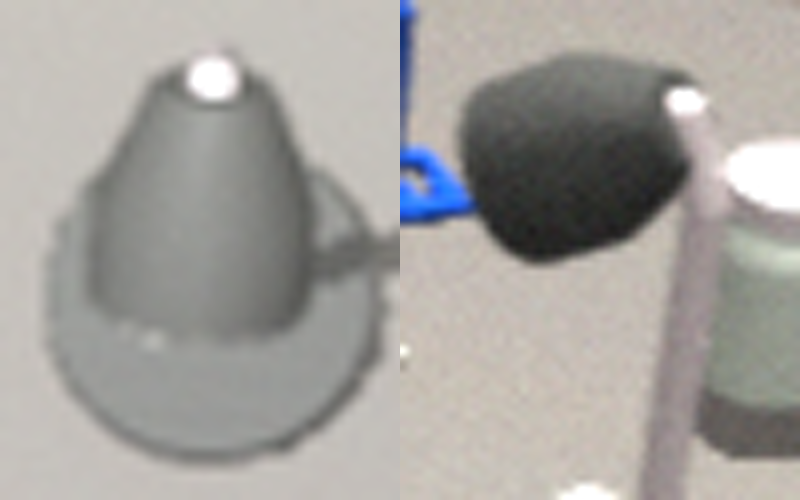

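```bash
cat > lamp.py <<'E'
from h import *
P={"top":[(90,290),(93,240),(110,180),(130,130),(155,85),(268,85),(285,130),(300,180),(308,240),(310,290),(303,330),(270,340),(200,347),(150,335),(110,315)],
"scene":[(62,130),(75,95),(110,68),(160,53),(220,57),(270,70),(68,165),(85,205),(110,240),(140,263),(190,255),(235,238),(275,200)]}
sc={"top":(241,106,10,10),"scene":(300,140,8,500/62)}
Q={n:[((x+.5)/sc[n][2]-.5+sc[n][0],(y+.5)/sc[n][3]-.5+sc[n][1]) for x,y in P[n]] for n in P}
th=np.linspace(0,2*np.pi,48,endpoint=False)
def model(v):
    x,y,yaw,r1,r2=v
    pts=[]
    for a,r in((0,30),(31,r1),(62,r2)):
        pts+=[(a,r*np.cos(t),r*np.sin(t)) for t in th]
    R=Ro.from_euler('z',yaw,degrees=True)*Ro.from_euler('y',-35,degrees=True)
    return R.apply(np.array(pts)/1e3)+[x,y,.3]
def res(v,ns):
    M=model(v)
    out=[]
    for n in ns:
        h=hull(proj(n,M)*16).reshape(-1,1,2)
        out+=[cv2.pointPolygonTest(h,(q[0]*16,q[1]*16),True)/16 for q in Q[n]]
    return np.array(out)
a=onz("top",(262.2,135.5),.016);b=onz("top",(262.35,113.25),.34);print("base",a,"posttop",b)
for ns in(["top"],["scene"],["top","scene"]):
    s=least_squares(res,[.55,-.03,0,26,14],args=(ns,),x_scale=[.01,.01,10,5,5],diff_step=1e-3)
    print(ns,s.x.round(3),np.abs(s.fun).round(1),"d",(a-[*s.x[:2],0]))
E
python3 lamp.py
```

```text
base [ 0.73372761 -0.03081342  0.016     ] posttop [ 0.72578696 -0.02874023  0.34      ]
['top'] [ 1.00400e+00  2.26000e-01  0.00000e+00  2.60000e+01 -9.75274e+02] [ 4.6  0.4  6.3 11.1 15.4 14.4  9.7  4.5  1.5  6.5 10.4 10.9 11.1  9.5
  7.2] d [-0.27063793 -0.25680147  0.016     ]
['scene'] [ 4.07000e-01  2.49000e-01 -3.29923e+02  6.97820e+01  3.15185e+02] [0.4 3.5 9.  5.3 1.4 6.5 2.4 3.9 4.2 3.4 1.9 4.5 1.6] d [ 0.32699699 -0.27992389  0.016     ]
['top', 'scene'] [  0.677  -0.025   0.    -11.403  18.156] [0.1 0.7 0.2 0.8 2.4 0.6 0.2 0.8 0.4 0.3 1.6 1.3 1.1 0.4 0.1 0.3 0.3 1.6
 2.6 1.1 1.3 0.9 1.5 1.8 0.9 1.1 2.  0.4] d [ 0.05630685 -0.0061283   0.016     ]
```

```bash
cat >> lamp.py <<'E'
print("----")
S=np.array([.01,.01,10,5,5.])
for ns in(["top"],["scene"],["top","scene"]):
  best=None
  for yaw in(-20,-5,5,20):
    v0=np.array([.66,-.03,yaw,24,14])
    f=lambda w:np.append(res(v0+w*S,ns),0.05*(w[3:]))
    s=minimize(lambda w:(f(w)**2).sum(),np.zeros(5),method="Nelder-Mead",options=dict(initial_simplex=np.vstack([np.zeros(5),np.eye(5)]),maxiter=3000,xatol=1e-4,fatol=1e-5))
    if best is None or s.fun<best[0]:best=(s.fun,v0+s.x*S)
  v=best[1];r=res(v,ns);print(ns,v.round(4),round(best[0],2),np.abs(r).round(1))
  for n in CAM:
    print("  post dir",np.rad2deg(np.arctan2(-.0298-v[1],.7297-v[0])).round(1),np.hypot(-.0298-v[1],.7297-v[0]).round(4))
    break
E
python3 lamp.py | sed -n '/----/,$p'
```

```text
----
['top'] [ 6.74900e-01 -2.40000e-02 -4.29420e+00  2.68200e+01  1.44881e+01] 1.1 [0.1 0.4 0.2 0.3 0.1 0.2 0.  0.2 0.1 0.  0.6 0.1 0.2 0.3 0.6]
  post dir -6.0 0.0551
['scene'] [ 6.77600e-01 -2.07000e-02  2.17700e+00  3.06539e+01  1.06482e+01] 1.19 [0.5 0.1 0.4 0.2 0.3 0.  0.2 0.2 0.5 0.1 0.3 0.1 0.3]
  post dir -9.9 0.0529
['top', 'scene'] [ 6.76700e-01 -2.38000e-02 -1.77070e+00  2.87493e+01  1.39110e+01] 20.0 [0.3 0.3 1.4 0.8 0.9 0.5 0.1 0.7 0.2 0.  1.4 1.  0.9 0.2 0.3 0.6 0.5 0.8
 0.8 0.7 0.2 1.2 1.8 1.9 0.7 0.4 0.4 0.6]
  post dir -6.4 0.0533
```

Call:
{"name": "apply_moves", "arguments": {
  "targets": [0.58, 1.4, 0.1, 0, 0, 0, 1, 1.16, 2.8, 0.2, 0, 0, 0, 1, 1.74, 4.2, 0.3, 0, 0, 0, 1, 2.32, 5.6, 0.3, 0, 0, 0, 1, 2.9, 7.0, 0.3, 0, 0, 0, 1]
}}

```text
time: 1.4
ee_pos: [0.2449, -0.3153, 0.2404]
tcp_rot: [180.0, -0.0, 16.6]
wrist_force: [1.3, -0.3, 1.3]
opening: 0.0851
```

```bash
python3 -c "
from workcell import bot
o=bot.get_obs();print(o['time'],o['q'].round(1),o['ee_pos'],o['tcp_rot'])"
```

```text
1.4 [-52.2 -15.3  -7.7  97.6   0.  111.2] [ 0.24490199 -0.31530055  0.24040721] [ 1.79967253e+02 -1.93534366e-02  1.66216248e+01]
```

Call:
{"name": "apply_moves", "arguments": {
  "targets": [0.58, 1.42, 0, 0, 0, 1.4, 1, 1.16, 2.84, 0, 0, 0, 2.8, 1, 1.74, 4.26, 0, 0, 0, 4.2, 1, 2.32, 5.68, 0, 0, 0, 5.6, 1, 2.9, 7.1, 0, 0, 0, 7.0, 1]
}}

```text
time: 1.9
ee_pos: [0.3319, -0.1021, 0.2406]
tcp_rot: [179.9, -0.0, 59.0]
wrist_force: [1.4, -0.8, 0.6]
opening: 0.0853
```

Call:
{"name": "apply_moves", "arguments": {
  "targets": [0.58, 1.42, 0, 0, 0, 1.4, 1, 1.16, 2.84, 0, 0, 0, 2.8, 1, 1.74, 4.26, 0, 0, 0, 4.2, 1, 2.32, 5.68, 0, 0, 0, 5.6, 1, 2.9, 7.1, 0, 0, 0, 7.0, 1]
}}

```text
time: 2.4
ee_pos: [0.419, 0.1113, 0.2405]
tcp_rot: [179.9, 0.0, 101.0]
wrist_force: [1.0, -0.5, 0.7]
opening: 0.0856
```

Call:
{"name": "apply_moves", "arguments": {
  "targets": [0.5, 1.2, 0, 0, 0, 1.4, 1, 1.0, 2.4, 0, 0, 0, 2.8, 1, 1.5, 3.6, 0, 0, 0, 4.2, 1, 1.7, 4.28, 0, 0, 0, 5.6, 1, 1.7, 4.28, 0, 0, 0, 7.0, 1]
}}

```text
time: 2.9
ee_pos: [0.4701, 0.2399, 0.2392]
tcp_rot: [-179.9, -0.0, 143.1]
wrist_force: [-0.1, -0.5, -0.4]
opening: 0.0857
```

Call:
{"name": "apply_moves", "arguments": {
  "targets": [0, 0, 0, 0, 0, 1.2, 1, 0, 0, 0, 0, 0, 2.4, 1, 0, 0, 0, 0, 0, 2.4, 1]
}}

```text
time: 3.2
ee_pos: [0.4697, 0.2376, 0.2402]
tcp_rot: [-180.0, -0.0, 157.2]
wrist_force: [1.2, -0.5, 0.2]
opening: 0.0852
```

```bash
python3 -c "
from workcell import bot
o=bot.get_obs();print(o['time'],o['q'].round(1),o['ee_pos'],o['tcp_rot'])"
```

```text
3.2 [26.8  1.9  7.9 96.  -0.  49.7] [0.46966886 0.23758574 0.24022693] [-1.79993547e+02 -4.78345711e-03  1.57176844e+02]
```

Call:
{"name": "apply_moves", "arguments": {
  "targets": [0, 0, -1.5, 0, 0, 0, 1, 0, 0, -3.0, 0, 0, 0, 1, 0, 0, -4.5, 0, 0, 0, 1, 0, 0, -5.4, 0, 0, 0, 1, 0, 0, -5.4, 0, 0, 0, 1],
  "newtons": 45
}}

```text
time: 3.7
ee_pos: [0.4675, 0.2363, 0.0744]
tcp_rot: [-179.7, -0.2, 156.9]
wrist_force: [-0.8, 0.1, -0.5]
opening: 0.0854
```

Call:
{"name": "apply_moves", "arguments": {
  "targets": [0, 0, 0, 0, 0, 0, 0.2, 0, 0, 0, 0, 0, 0, 0.2, 0, 0, 0, 0, 0, 0, 0.2, 0, 0, 0, 0, 0, 0, 0.2, 0, 0, 0, 0, 0, 0, 0.2]
}}

```text
time: 4.2
ee_pos: [0.4708, 0.2381, 0.0805]
tcp_rot: [179.8, 0.1, 157.0]
wrist_force: [0.4, 0.6, 5.3]
opening: 0.0434
```

Call:
{"name": "apply_moves", "arguments": {
  "targets": [0, 0, 0, 0, 0, 0, 0.2, 0, 0, 0.3, 0, 0, 0, 0.2, 0, 0, 1.0, 0, 0, 0, 0.2]
}}

```text
time: 4.5
ee_pos: [0.4689, 0.2371, 0.1079]
tcp_rot: [-179.9, -0.1, 157.0]
wrist_force: [0.5, 0.8, -2.0]
opening: 0.0434
```

```bash
python3 - <<'E'
from workcell import bot,camera
import cv2,numpy as np
a=camera("top")["img"][:,:,::-1];s=camera("scene")["img"][:,:,::-1]
o=bot.get_obs();print(o['time'],o['ee_pos'],o['tcp_rot'],o['wrist_force'],o['opening'])
cv2.imwrite("pics/g1.png",np.hstack([cv2.resize(a[170:270,120:220],(400,400),interpolation=2),cv2.resize(s[110:210,230:330],(400,400),interpolation=2)]))
E
```

```text
4.6 [0.47090351 0.23808141 0.11141652] [1.79814166e+02 1.59171380e-01 1.57047309e+02] [ 1.2208828   1.02858947 -1.7376605 ] 0.04327354238988352
```

View pics/g1.png

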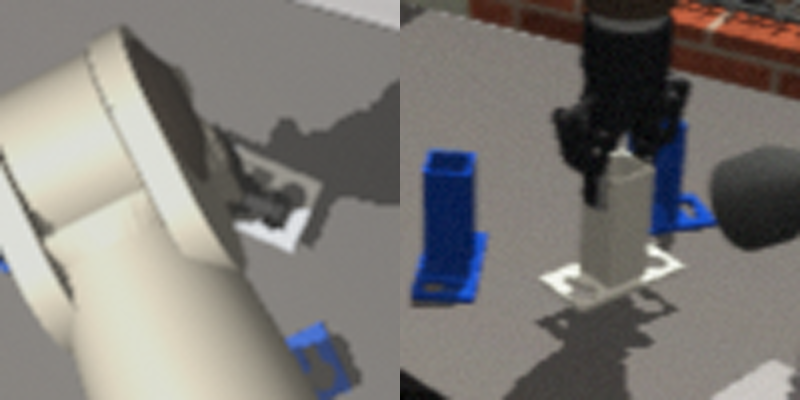

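```bash
cat > plan.py <<'E'
from h import *
def head(p=(.676,-.0225,.3),yaw=-6):
    R=Ro.from_euler('z',yaw,degrees=True)*Ro.from_euler('y',-35,degrees=True)
    return np.array(p),R.as_matrix()
def insp(which,off=.079,**k):
    p,H=head(**k);u=H[:,0];h=H[:,2];l=H[:,1]
    f=p-.09*u
    if which=="left":X,Y=-l*-1,u   # x=y×z
    Z=h
    if which=="left":Y=u;X=np.cross(Y,Z)
    if which=="back":X=u;Y=np.cross(Z,X)
    if which=="right":Y=-u;X=np.cross(Y,Z)
    Rh=np.stack([X,Y,Z],1)
    return f-.022*u+(off-.05)*h,Rh
def tool(Rh):return Rh@np.diag([-1,1,-1.])
def delta(p0,R0,p1,R1):return ((p1-p0)/.03).round(2),(Ro.from_matrix(R1@R0.T).as_rotvec(degrees=True)/6).round(2)
def Rt(rot):return Ro.from_euler('xyz',rot,degrees=True).as_matrix()
E
python3 - <<'E'
from plan import *
p0=np.array([.4699,.2376,.1115]);R0=Rt([180,0,157.2])
pr=(p0,R0)
for w in("left","back","right"):
    p,Rh=insp(w);print(w,p.round(4),delta(*pr,p,tool(Rh)));pr=(p,tool(Rh))
E
```

```text
left [ 0.5682 -0.0112  0.2595] (array([ 3.28, -8.29,  4.93]), array([  3.18,  -5.37, -11.8 ]))
back [ 0.5682 -0.0112  0.2595] (array([0., 0., 0.]), array([-8.56,  0.9 , 12.29]))
right [ 0.5682 -0.0112  0.2595] (array([0., 0., 0.]), array([-8.56,  0.9 , 12.29]))
```

Call:
{"name": "apply_moves", "arguments": {
  "targets": [0, 0, 1.0, 0, 0, 0, 0.2, 0, 0, 2.2, 0, 0, 0, 0.2, 0, 0, 3.4, 0, 0, 0, 0.2, 0, 0, 4.4, 0, 0, 0, 0.2, 0, 0, 4.93, 0, 0, 0, 0.2]
}}

```text
time: 5.1
ee_pos: [0.4701, 0.2377, 0.2587]
tcp_rot: [179.9, 0.1, 157.0]
wrist_force: [-0.7, 0.0, -2.5]
opening: 0.0438
```

Call:
{"name": "apply_moves", "arguments": {
  "targets": [0.27, -0.69, 0, 0.27, -0.45, -0.98, 0.2, 0.55, -1.38, 0, 0.53, -0.9, -1.97, 0.2, 0.82, -2.07, 0, 0.8, -1.34, -2.95, 0.2, 1.09, -2.76, 0, 1.06, -1.79, -3.93, 0.2, 1.37, -3.45, 0, 1.33, -2.24, -4.92, 0.2]
}}

```text
time: 5.6
ee_pos: [0.511, 0.133, 0.2558]
tcp_rot: [165.5, 5.6, 126.4]
wrist_force: [0.3, -1.3, -2.0]
opening: 0.0433
```

Call:
{"name": "apply_moves", "arguments": {
  "targets": [0.27, -0.69, 0, 0.27, -0.45, -0.98, 0.2, 0.55, -1.38, 0, 0.53, -0.9, -1.97, 0.2, 0.82, -2.07, 0, 0.8, -1.34, -2.95, 0.2, 1.09, -2.76, 0, 1.06, -1.79, -3.93, 0.2, 1.37, -3.45, 0, 1.33, -2.24, -4.92, 0.2]
}}

```text
time: 6.1
ee_pos: [0.5518, 0.0294, 0.2557]
tcp_rot: [150.2, 3.0, 95.5]
wrist_force: [0.5, -0.3, -1.5]
opening: 0.0434
```

Call:
{"name": "apply_moves", "arguments": {
  "targets": [0.27, -0.69, 0, 0.27, -0.45, -0.98, 0.2, 0.54, -1.39, 0, 0.52, -0.89, -1.96, 0.2, 0.54, -1.39, 0, 0.52, -0.89, -1.96, 0.2]
}}

```text
time: 6.4
ee_pos: [0.5675, -0.0126, 0.2548]
tcp_rot: [145.0, -0.1, 83.7]
wrist_force: [-0.0, 0.5, -2.8]
opening: 0.0435
```

```bash
cat > chk.py <<'E'
import sys
from plan import *
from workcell import bot,camera
n=sys.argv[1];w=sys.argv[2]
a=camera("top")["img"][:,:,::-1].copy();s=camera("scene")["img"][:,:,::-1].copy()
o=bot.get_obs();print(o['time'],o['q'].round(1),o['ee_pos'].round(4),o['tcp_rot'].round(2),o['wrist_force'].round(1),round(o['opening'],4))
p,Rh=insp(w);print("still to go",delta(o['ee_pos'],Rt(o['tcp_rot']),p,tool(Rh)))
cv2.imwrite(f"pics/{n}.png",np.hstack([cv2.resize(a[90:190,210:310],(400,400),interpolation=2),cv2.resize(s[100:220,230:350],(400,400),interpolation=2)]))
np.savez(f"pics/{n}.npz",a=a,s=s)
E
python3 chk.py i1 left
```

```text
6.5 [  0.8 -27.2 -23.   59.4  -3.9  95.7] [ 0.5676 -0.011   0.2556] [ 1.4505e+02 -6.0000e-02  8.3980e+01] [-0.7  0.7 -1.8] 0.0438
still to go (array([ 0.02, -0.  ,  0.13]), array([-0.01, -0.01,  0.  ]))
```

View pics/i1.png

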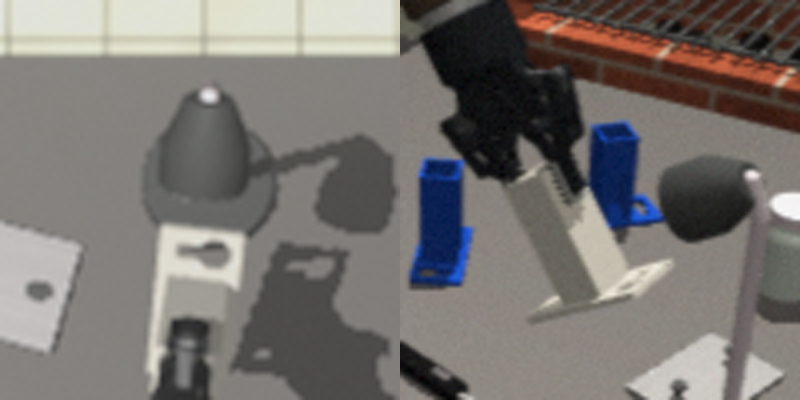

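Call:
{"name": "apply_moves", "arguments": {
  "targets": [0.02, 0, 0.13, 0, 0, 0, 0.2, 0.02, 0, 0.13, 0, 0, 0, 0.2, 0.02, 0, 0.13, 0, 0, 0, 0.2, 0.02, 0, 0.13, 0, 0, 0, 0.2, 0.02, 0, 0.13, 0, 0, 0, 0.2]
}}

```text
time: 7.0
ee_pos: [0.5687, -0.011, 0.26]
tcp_rot: [145.0, -0.1, 83.9]
wrist_force: [1.1, -0.0, -3.1]
opening: 0.0432
```

```bash
python3 chk.py i2 left; cat > fitc.py <<'E'
# cross-check: project expected holder foot corners on picture
from plan import *
import sys
n,w=sys.argv[1:3];z=np.load(f"pics/{n}.npz")
p,Rh=insp(w);org=p-.079*Rh[:,2]
H,_=head()
pts=boxpts(-30,30,-60,60,0,6)@Rh.T+org;pts2=boxpts(-22,22,-22,22,6,116)@Rh.T+org
out=[]
for k,nm,(x0,y0,x1,y1) in(("a","top",(210,90,310,190)),("s","scene",(230,100,350,220))):
    f=400/(x1-x0);im=cv2.resize(z[k][y0:y1,x0:x1],(400,400),interpolation=2)
    for P,c in((pts,(0,0,255)),(pts2,(0,255,0))):
        q=(proj(nm,P)+.5-[x0,y0])*f
        for i in range(8):
            for j in range(i):
                if bin(i^j).count("1")==1:cv2.line(im,tuple(int(v) for v in q[i]),tuple(int(v) for v in q[j]),c,1)
    p0,Hm=head();th=np.linspace(0,6.283,40);c=np.array([np.zeros(40),.03*np.cos(th),.03*np.sin(th)]).T@Hm.T+p0
    cv2.polylines(im,[((proj(nm,c)+.5-[x0,y0])*f).astype(int)],True,(255,0,255),1)
    q=(proj(nm,np.array([p0,p0-.09*Hm[:,0]]))+.5-[x0,y0])*f;cv2.line(im,tuple(q[0].astype(int).tolist()),tuple(q[1].astype(int).tolist()),(0,255,255),1)
    out.append(im)
cv2.imwrite(f"pics/{n}f.png",np.hstack(out))
E
python3 fitc.py i2 left
```

```text
7.1 [  0.8 -27.  -22.4  59.8  -3.9  95.7] [ 0.5687 -0.0111  0.26  ] [ 1.4498e+02 -8.0000e-02  8.3890e+01] [ 0.5 -0.1 -1.9] 0.0437
still to go (array([-0.02, -0.  , -0.01]), array([-0.01,  0.01,  0.02]))
```

View pics/i2f.png

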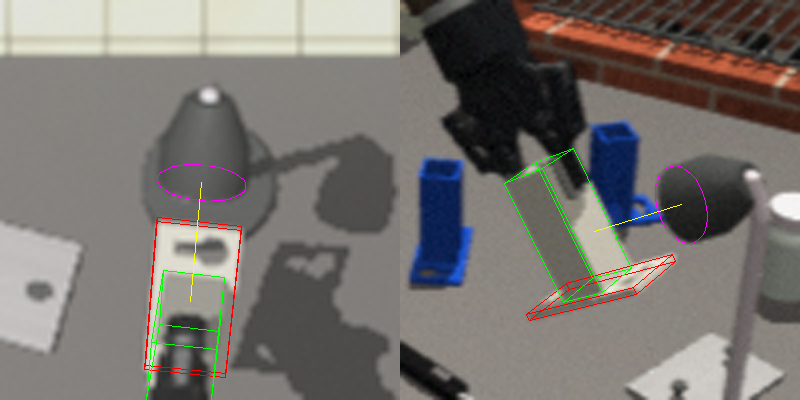

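Call:
{"name": "apply_moves", "arguments": {
  "targets": [0, 0, 0, 0, 0, 0, 0.2, 0, 0, 0, 0, 0, 0, 0.2, 0, 0, 0, 0, 0, 0, 0.2, 0, 0, 0, 0, 0, 0, 0.2, 0, 0, 0, 0, 0, 0, 0.2]
}}

```text
time: 7.6
ee_pos: [0.5687, -0.0112, 0.2601]
tcp_rot: [145.0, -0.1, 83.9]
wrist_force: [0.3, 0.0, -2.2]
opening: 0.0438
```

Call:
{"name": "apply_moves", "arguments": {
  "targets": [0, 0, 0, 0, 0, 0, 0.2, 0, 0, 0, 0, 0, 0, 0.2, 0, 0, 0, 0, 0, 0, 0.2, 0, 0, 0, 0, 0, 0, 0.2, 0, 0, 0, 0, 0, 0, 0.2]
}}

```text
time: 8.1
ee_pos: [0.5687, -0.0112, 0.2601]
tcp_rot: [145.0, -0.1, 83.9]
wrist_force: [-0.4, 0.1, -3.0]
opening: 0.0438
```

Call:
{"name": "apply_moves", "arguments": {
  "targets": [0, 0, 0, -0.71, 0.075, 1.02, 0.2, 0, 0, 0, -1.43, 0.15, 2.05, 0.2, 0, 0, 0, -2.14, 0.225, 3.07, 0.2, 0, 0, 0, -2.85, 0.3, 4.1, 0.2, 0, 0, 0, -3.57, 0.375, 5.12, 0.2]
}}

```text
time: 8.6
ee_pos: [0.5687, -0.0112, 0.2601]
tcp_rot: [151.0, 20.5, 116.3]
wrist_force: [-0.2, -0.4, -1.8]
opening: 0.0433
```

Call:
{"name": "apply_moves", "arguments": {
  "targets": [0, 0, 0, -0.71, 0.075, 1.02, 0.2, 0, 0, 0, -1.43, 0.15, 2.05, 0.2, 0, 0, 0, -2.14, 0.225, 3.07, 0.2, 0, 0, 0, -2.85, 0.3, 4.1, 0.2, 0, 0, 0, -3.57, 0.375, 5.12, 0.2]
}}

```text
time: 9.1
ee_pos: [0.5687, -0.0112, 0.2601]
tcp_rot: [169.8, 33.7, 156.1]
wrist_force: [0.0, 0.1, -1.5]
opening: 0.0433
```

Call:
{"name": "apply_moves", "arguments": {
  "targets": [0, 0, 0, -0.71, 0.075, 1.02, 0.2, 0, 0, 0, -1.42, 0.15, 2.05, 0.2, 0, 0, 0, -1.42, 0.15, 2.05, 0.2, 0, 0, 0, -1.42, 0.15, 2.05, 0.2]
}}

```text
time: 9.5
ee_pos: [0.5687, -0.0112, 0.2601]
tcp_rot: [179.7, 35.0, 173.6]
wrist_force: [-0.9, 0.6, -2.3]
opening: 0.0435
```

```bash
python3 chk.py i3 back; python3 fitc.py i3 back
```

```text
9.6 [  0.8 -27.  -22.4  59.8  -3.8   5.9] [ 0.5687 -0.0112  0.2601] [179.74  35.02 173.64] [ 0.8  0.2 -2.1] 0.0434
still to go (array([-0.02,  0.  , -0.02]), array([-0.03,  0.01,  0.04]))
```

View pics/i3f.png

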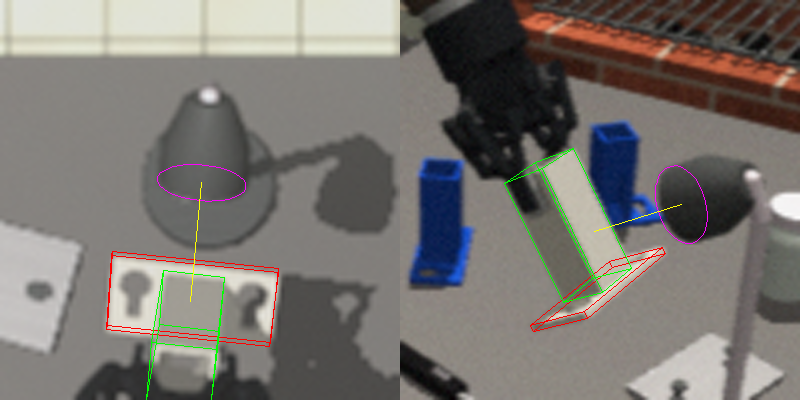

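Call:
{"name": "apply_moves", "arguments": {
  "targets": [0, 0, 0, 0, 0, 0, 0.2, 0, 0, 0, 0, 0, 0, 0.2, 0, 0, 0, 0, 0, 0, 0.2, 0, 0, 0, 0, 0, 0, 0.2, 0, 0, 0, 0, 0, 0, 0.2]
}}

```text
time: 10.1
ee_pos: [0.5687, -0.0112, 0.2601]
tcp_rot: [179.9, 35.0, 173.8]
wrist_force: [-0.7, 0.2, -1.6]
opening: 0.043
```

Call:
{"name": "apply_moves", "arguments": {
  "targets": [0, 0, 0, 0, 0, 0, 0.2, 0, 0, 0, 0, 0, 0, 0.2, 0, 0, 0, 0, 0, 0, 0.2, 0, 0, 0, 0, 0, 0, 0.2, 0, 0, 0, 0, 0, 0, 0.2]
}}

```text
time: 10.6
ee_pos: [0.5687, -0.0112, 0.2601]
tcp_rot: [179.9, 35.0, 173.8]
wrist_force: [0.0, 0.6, -2.7]
opening: 0.0434
```

Call:
{"name": "apply_moves", "arguments": {
  "targets": [0, 0, 0, 0, 0, 0, 0.2, 0, 0, 0, 0, 0, 0, 0.2, 0, 0, 0, 0, 0, 0, 0.2]
}}

```text
time: 10.9
ee_pos: [0.5687, -0.0112, 0.2601]
tcp_rot: [179.9, 35.0, 173.8]
wrist_force: [-0.6, 0.1, -2.3]
opening: 0.0433
```

Call:
{"name": "apply_moves", "arguments": {
  "targets": [0, 0, 0, -0.71, 0.075, 1.02, 0.2, 0, 0, 0, -1.43, 0.15, 2.05, 0.2, 0, 0, 0, -2.14, 0.225, 3.07, 0.2, 0, 0, 0, -2.85, 0.3, 4.1, 0.2, 0, 0, 0, -3.57, 0.375, 5.12, 0.2]
}}

```text
time: 11.4
ee_pos: [0.5687, -0.0112, 0.2601]
tcp_rot: [-156.8, 27.0, -142.7]
wrist_force: [-0.6, -0.3, -1.4]
opening: 0.0436
```

Call:
{"name": "apply_moves", "arguments": {
  "targets": [0, 0, 0, -0.71, 0.075, 1.02, 0.2, 0, 0, 0, -1.43, 0.15, 2.05, 0.2, 0, 0, 0, -2.14, 0.225, 3.07, 0.2, 0, 0, 0, -2.85, 0.3, 4.1, 0.2, 0, 0, 0, -3.57, 0.375, 5.12, 0.2]
}}

```text
time: 11.9
ee_pos: [0.5687, -0.0112, 0.2601]
tcp_rot: [-145.9, 8.4, -108.2]
wrist_force: [0.0, -0.5, -3.2]
opening: 0.044
```

Call:
{"name": "apply_moves", "arguments": {
  "targets": [0, 0, 0, -0.71, 0.075, 1.02, 0.2, 0, 0, 0, -1.44, 0.15, 2.1, 0.2, 0, 0, 0, -1.44, 0.15, 2.1, 0.2, 0, 0, 0, -1.44, 0.15, 2.1, 0.2]
}}

```text
time: 12.3
ee_pos: [0.5687, -0.0112, 0.2601]
tcp_rot: [-145.0, 0.1, -95.9]
wrist_force: [-0.3, 0.5, -1.9]
opening: 0.0437
```

```bash
python3 chk.py i4 right; python3 fitc.py i4 right
```

```text
12.4 [  0.7 -27.  -22.3  59.8  -3.8 -84.5] [ 0.5687 -0.0112  0.2601] [-1.4502e+02  7.0000e-02 -9.5900e+01] [ 0.6  0.2 -1.9] 0.0437
still to go (array([-0.02,  0.  , -0.02]), array([-0.01, -0.  , -0.02]))
```

View pics/i4f.png

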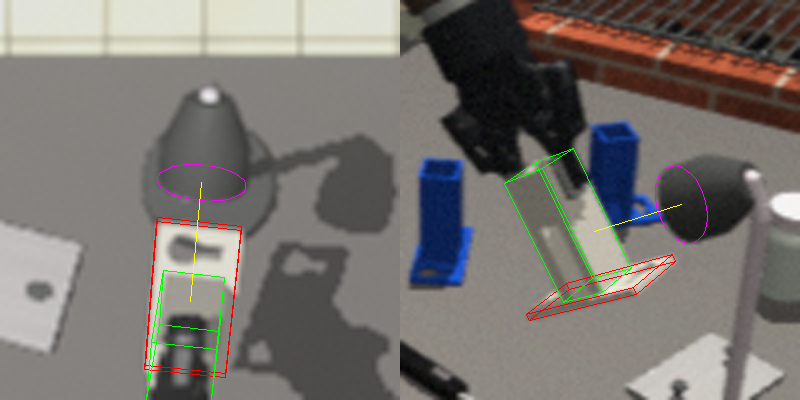

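Call:
{"name": "apply_moves", "arguments": {
  "targets": [0, 0, 0, 0, 0, 0, 0.2, 0, 0, 0, 0, 0, 0, 0.2, 0, 0, 0, 0, 0, 0, 0.2, 0, 0, 0, 0, 0, 0, 0.2, 0, 0, 0, 0, 0, 0, 0.2]
}}

```text
time: 12.9
ee_pos: [0.5687, -0.0112, 0.2601]
tcp_rot: [-145.0, -0.0, -95.8]
wrist_force: [0.7, -0.4, -2.5]
opening: 0.0438
```

Call:
{"name": "apply_moves", "arguments": {
  "targets": [0, 0, 0, 0, 0, 0, 0.2, 0, 0, 0, 0, 0, 0, 0.2, 0, 0, 0, 0, 0, 0, 0.2, 0, 0, 0, 0, 0, 0, 0.2, 0, 0, 0, 0, 0, 0, 0.2]
}}

```text
time: 13.4
ee_pos: [0.5687, -0.0112, 0.2601]
tcp_rot: [-145.0, -0.0, -95.8]
wrist_force: [-0.0, 0.0, -2.0]
opening: 0.0436
```

Call:
{"name": "apply_moves", "arguments": {
  "targets": [0, 0, 0, 0, 0, 0, 0.2, 0, 0, 0, 0, 0, 0, 0.2, 0, 0, 0, 0, 0, 0, 0.2]
}}

```text
time: 13.7
ee_pos: [0.5687, -0.0112, 0.26]
tcp_rot: [-145.0, -0.0, -95.8]
wrist_force: [0.5, 0.3, -2.2]
opening: 0.0436
```

```bash
python3 - <<'E'
from plan import *
from workcell import bot
o=bot.get_obs();print(o['time'])
Rh=Ro.from_euler('z',-16.7,degrees=True).as_matrix()
print(delta(o['ee_pos'],Rt(o['tcp_rot']),np.array([.4998,-.2433,.26]),tool(Rh)))
E
```

```text
13.7
(array([-2.3 , -7.74, -0.  ]), array([  5.52,   3.68, -16.24]))
```

Call:
{"name": "apply_moves", "arguments": {
  "targets": [-0.15, -0.52, 0, 0.37, 0.245, -1.08, 0.2, -0.31, -1.03, 0, 0.74, 0.49, -2.17, 0.2, -0.46, -1.55, 0, 1.1, 0.74, -3.25, 0.2, -0.61, -2.06, 0, 1.47, 0.98, -4.33, 0.2, -0.77, -2.58, 0, 1.84, 1.23, -5.41, 0.2]
}}

```text
time: 14.2
ee_pos: [0.5455, -0.089, 0.2603]
tcp_rot: [-156.0, 7.3, -129.3]
wrist_force: [-0.4, 0.3, -1.8]
opening: 0.0433
```

Call:
{"name": "apply_moves", "arguments": {
  "targets": [-0.15, -0.52, 0, 0.37, 0.245, -1.08, 0.2, -0.31, -1.03, 0, 0.74, 0.49, -2.17, 0.2, -0.46, -1.55, 0, 1.1, 0.74, -3.25, 0.2, -0.61, -2.06, 0, 1.47, 0.98, -4.33, 0.2, -0.77, -2.58, 0, 1.84, 1.23, -5.41, 0.2]
}}

```text
time: 14.7
ee_pos: [0.5226, -0.1665, 0.2603]
tcp_rot: [-169.2, 7.3, -163.6]
wrist_force: [1.1, 0.2, -2.2]
opening: 0.0435
```

Call:
{"name": "apply_moves", "arguments": {
  "targets": [-0.15, -0.52, 0, 0.37, 0.245, -1.08, 0.2, -0.31, -1.03, 0, 0.74, 0.49, -2.17, 0.2, -0.46, -1.55, 0, 1.1, 0.74, -3.25, 0.2, -0.61, -2.06, 0, 1.47, 0.98, -4.33, 0.2, -0.77, -2.58, 0, 1.84, 1.22, -5.42, 0.2]
}}

```text
time: 15.2
ee_pos: [0.4997, -0.2441, 0.2602]
tcp_rot: [179.9, 0.0, 163.0]
wrist_force: [0.0, 0.9, -2.4]
opening: 0.0437
```

Call:
{"name": "apply_moves", "arguments": {
  "targets": [0, 0, -1.3, 0, 0, 0, 0.2, 0, 0, -2.6, 0, 0, 0, 0.2, 0, 0, -3.9, 0, 0, 0, 0.2, 0, 0, -4.4, 0, 0, 0, 0.2, 0, 0, -4.4, 0, 0, 0, 0.2]
}}

```text
time: 15.7
ee_pos: [0.4986, -0.243, 0.1263]
tcp_rot: [179.9, -0.1, 163.3]
wrist_force: [0.2, 0.5, -1.5]
opening: 0.0434
```

```bash
cat > chk2.py <<'E'
import sys
from plan import *
from workcell import bot,camera
n=sys.argv[1]
ca=camera("top");cs=camera("scene");a=ca["img"][:,:,::-1].copy();s=cs["img"][:,:,::-1].copy()
o=bot.get_obs();print(o['time'],o['q'].round(1),o['ee_pos'].round(4),o['tcp_rot'].round(2),o['wrist_force'].round(1),round(o['opening'],4))
np.savez(f"pics/{n}.npz",a=a,s=s,p=o['ee_pos'],r=o['tcp_rot'])
cv2.imwrite(f"pics/{n}.png",np.hstack([cv2.resize(a[170:240,290:360],(400,400),interpolation=2),cv2.resize(s[210:310,165:265],(400,400),interpolation=2)]))
E
python3 chk2.py p1
```

```text
15.8 [-26.    4.8  -1.3  83.7   0.   -9.3] [ 0.5001 -0.2437  0.1299] [1.7998e+02 1.6000e-01 1.6330e+02] [ 0.5  0.2 -1.8] 0.0435
```

View pics/p1.png

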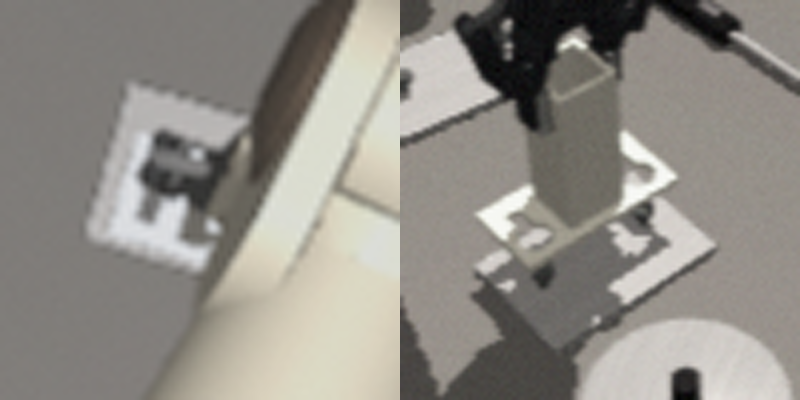

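```bash
cat > zz.py <<'E'
import sys;from h import *
n=sys.argv[1];z=np.load(f"pics/{n}.npz")
cv2.imwrite(f"pics/{n}z.png",cv2.resize(z["s"][215:285,178:248],(700,700)[:2],interpolation=2)[:600])
E
python3 zz.py p1
```

```text
(no output)
```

View pics/p1z.png

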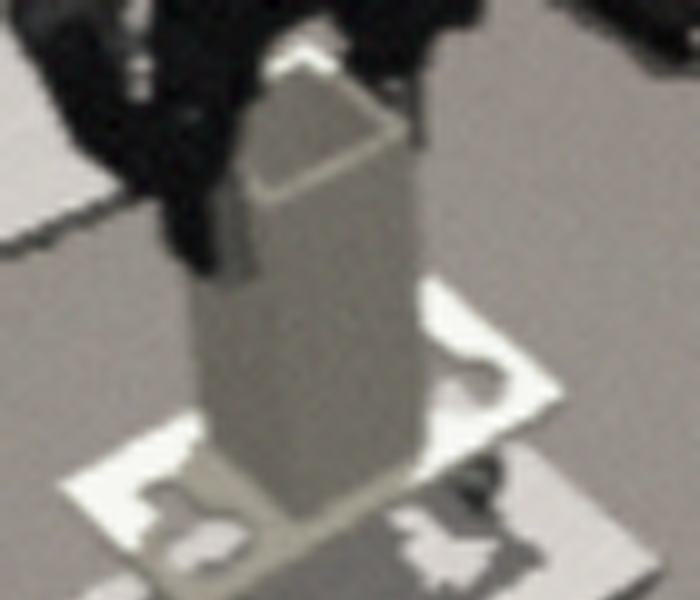

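```bash
cat > p1fit.py <<'E'
from h import *
O=[((-30,-60,6),(57,487)),((30,60,6),(567,390)),((22,-22,6),(300,520)),((22,22,6),(417,463)),((22,-22,116),(263,203)),((22,22,116),(413,128)),((-22,22,116),(302,43))]
uv=np.array([[178+(x+.5)/10-.5,215+(y+.5)/10-.5] for _,(x,y) in O]);P=np.array([o[0] for o in O])/1e3
f=lambda v:(proj("scene",pose(P,v[0],v[1],v[2],z))-uv).ravel()
for z in(.047,.051,.055):
    b=least_squares(f,[.5,-.24,-16],x_scale=[.01,.01,5]);print(z,b.x.round(4),b.cost.round(3),b.fun.round(2))
b=least_squares(lambda v:(proj("scene",pose(P,v[0],v[1],v[2],v[3]))-uv).ravel(),[.5,-.24,-16,.05],x_scale=[.01,.01,5,.01]);print(b.x.round(4),b.cost)
E
python3 p1fit.py
```

```text
0.047 [  0.4969  -0.2424 -16.994 ] 3.421 [ 0.11 -0.09 -0.85  0.43 -0.71  0.69  1.14 -1.76  0.16  0.49 -0.27  0.15
  0.42  0.12]
0.051 [  0.4996  -0.2456 -16.9962] 3.305 [-0.06  0.01 -0.71  0.47 -0.73  0.81  1.2  -1.69  0.11  0.41 -0.22  0.02
  0.4  -0.06]
0.055 [  0.5023  -0.2488 -16.9986] 3.33 [-0.23  0.1  -0.57  0.51 -0.76  0.94  1.26 -1.62  0.07  0.33 -0.16 -0.11
  0.39 -0.24]
[  0.5005  -0.2466 -16.997    0.0523] 3.2969214613379174
```

Call:
{"name": "apply_moves", "arguments": {
  "targets": [0, 0, -0.4, 0, 0, 0, 0.2, 0, 0, -0.73, 0, 0, 0, 0.2, 0, 0, -0.73, 0, 0, 0, 0.2]
}}

```text
time: 16.1
ee_pos: [0.4989, -0.2432, 0.1049]
tcp_rot: [180.0, -0.0, 163.3]
wrist_force: [0.3, 0.3, -1.8]
opening: 0.0434
```

```bash
python3 chk2.py p2; python3 - <<'E'
from h import *
z=np.load("pics/p2.npz")
c=lambda im,x0,y0,s:cv2.resize(im[y0:y0+s,x0:x0+s],(400,400),interpolation=2)
cv2.imwrite("pics/p2z.png",np.hstack([c(z["s"],183,240,40),c(z["s"],208,235,40)]))
cv2.imwrite("pics/p2t.png",c(z["a"],300,180,40))
E
```

```text
16.2 [-26.    5.1  -3.7  81.2   0.   -9.3] [ 0.4993 -0.2433  0.1061] [1.7996e+02 3.0000e-02 1.6329e+02] [ 0.5  0.1 -1.5] 0.0434
```

View pics/p2z.png

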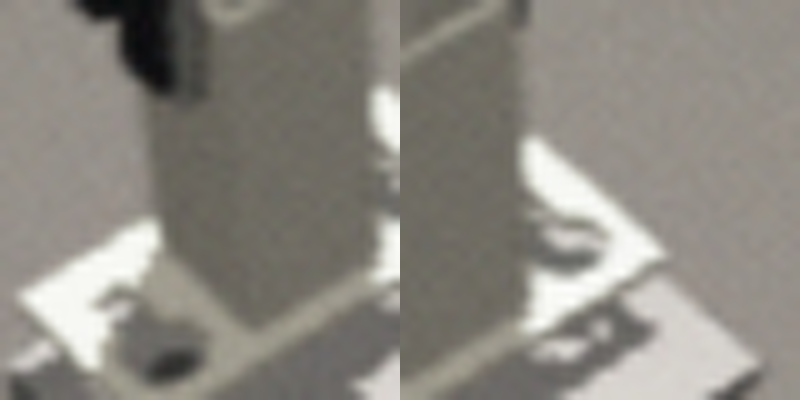

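View pics/p2t.png

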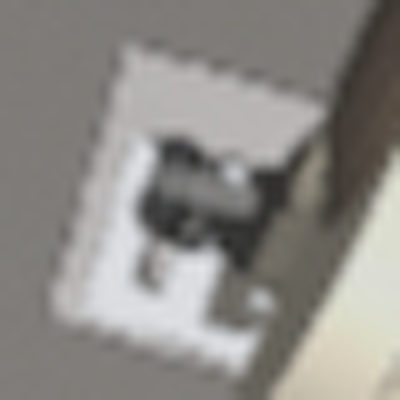

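```bash
cat > p2fit.py <<'E'
from h import *
def fit(n,O,z,mt):
    uv=np.array([o[1] for o in O]);P=np.array([o[0] for o in O])/1e3
    b=least_squares(lambda v:np.append((proj(n,pose(P,v[0],v[1],v[2],z))-uv).ravel(),(v[2]+16.7)*.3),[.5,-.24,-16],x_scale=[.01,.01,5])
    tgt=pose([[-.024,0,0]],*mt)[0][:2]
    d=b.x[:2]-tgt;a=np.deg2rad(-16.7);print(n,z,b.x.round(4),b.fun.round(2),"err in mount axes mm",(1e3*np.array([d[0]*np.cos(a)+d[1]*np.sin(a),-d[0]*np.sin(a)+d[1]*np.cos(a)])).round(2))
s=lambda x0,y0,p:(x0+(p[0]+.5)/10-.5,y0+(p[1]+.5)/10-.5)
S=[((-30,-60,6),s(183,240,(18,295))),((22,-22,6),s(183,240,(252,335))),((30,60,6),s(208,235,(265,255)))]
T=[((-30,60,6),s(300,180,(85,322))),((-30,-60,6),s(300,180,(240,378))),((30,60,6),s(300,180,(142,137)))]
for z in(.025,.027,.029):
    fit("scene",S,z,(.52405,-.24931,-16.7));fit("top",T[:2],z,(.52156,-.25101,-16.7));
fit("top",T,z,(.52156,-.25101,-16.7))
E
python3 p2fit.py
```

```text
scene 0.025 [  0.4979  -0.2421 -17.1858] [ 0.17 -0.01 -0.07  0.15 -0.11 -0.13 -0.15] err in mount axes mm [-3.13 -0.62]
top 0.025 [  0.5012  -0.2125 -18.0403] [-10.03  -3.01  10.01   2.94  -0.4 ] err in mount axes mm [-6.53 31.06]
scene 0.027 [  0.4991  -0.2435 -17.1797] [ 0.11 -0.01 -0.07  0.16 -0.04 -0.16 -0.14] err in mount axes mm [-1.55 -1.62]
top 0.027 [  0.5012  -0.2122 -18.0405] [-10.06  -3.02  10.03   2.95  -0.4 ] err in mount axes mm [-6.68 31.27]
scene 0.029 [  0.5003  -0.2449 -17.1736] [ 0.04 -0.   -0.07  0.17  0.03 -0.18 -0.14] err in mount axes mm [ 0.03 -2.63]
top 0.029 [  0.5011  -0.212  -18.0407] [-10.08  -3.03  10.05   2.96  -0.4 ] err in mount axes mm [-6.82 31.48]
top 0.029 [  0.4955  -0.2231 -26.5335] [-6.88 -4.37 11.21  6.74 -4.38 -2.49 -2.95] err in mount axes mm [-9.   19.28]
```

```bash
cat >> p2fit.py <<'E'
print('--')
T=[T[0],T[2]]
for z in(.025,.027,.029): fit("top",T,z,(.52156,-.25101,-16.7))
# where edges project: overlay
z=np.load("pics/p2.npz")
im=cv2.resize(z["a"][180:225,300:345],(540,540),interpolation=2)
def dr(P,c):
    q=((proj("top",P)+.5-[300,180])*12).astype(int);cv2.polylines(im,[q],True,c,1)
f=np.array([[-30,-60,6],[30,-60,6],[30,60,6],[-30,60,6]])/1e3
tg=pose([[-.024,0,0]],.52156,-.25101,-16.7)[0]
dr(pose(f,tg[0],tg[1],-16.7,.026),(0,0,255))
pl=np.array([[-59,-67,8],[35,-67,8],[35,67,8],[-59,67,8]])/1e3
dr(pose(pl,.52128,-.24923,-16.9),(0,255,0))
th=np.linspace(0,6.28,30);
for sy in(42,-42):dr(pose(np.c_[10.5+11.5*np.cos(th),sy+11.5*np.sin(th),6+0*th]/1e3,tg[0],tg[1],-16.7,.026),(0,0,255))
cv2.imwrite("pics/p2o.png",im)
E
python3 p2fit.py|sed -n '/--/,$p'
```

```text
--
top 0.025 [  0.494   -0.2452 -17.0075] [ 0.2  -0.38 -0.21  0.38 -0.09] err in mount axes mm [-4.1 -2.4]
top 0.027 [  0.4938  -0.245  -17.008 ] [ 0.2  -0.37 -0.2   0.37 -0.09] err in mount axes mm [-4.29 -2.22]
top 0.029 [  0.4937  -0.2448 -17.0084] [ 0.2  -0.36 -0.2   0.36 -0.09] err in mount axes mm [-4.48 -2.05]
```

View pics/p2o.png

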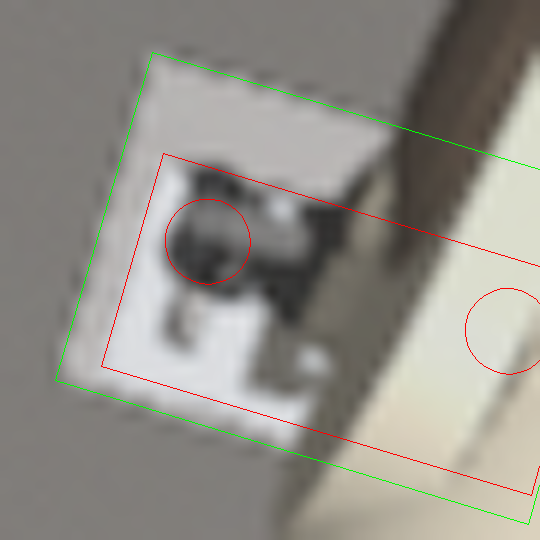

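```bash
cat > ov.py <<'E'
from h import *
z=np.load("pics/p2.npz")
th=np.linspace(0,6.28,30)
outs=[]
for zz,ex,ey in((.0256,-3,-1.3),(.0279,-1,-2.1)):
    im=cv2.resize(z["s"][245:285,183:243],(780,520),interpolation=2)
    def dr(P,c):
        q=((proj("scene",P)+.5-[183,245])*13).astype(int);cv2.polylines(im,[q],True,c,1)
    M=(.52405,-.24931,-16.7);tg=pose([[-.024+ex/1e3,ey/1e3,0]],*M)[0]
    f=np.array([[-30,-60,6],[30,-60,6],[30,60,6],[-30,60,6]])/1e3
    dr(pose(f,tg[0],tg[1],-16.9,zz),(0,0,255))
    for sy in(42,-42):
        for h in(0,6):dr(pose(np.c_[10.5+11.5*np.cos(th),sy+11.5*np.sin(th),h+0*th]/1e3,tg[0],tg[1],-16.9,zz),(0,0,255))
        for h in(18.5,23.5):dr(pose(np.c_[-13.5+8*np.cos(th),sy+8*np.sin(th),h+0*th]/1e3,*M),(255,255,0))
    pl=np.array([[-59,-67,8],[35,-67,8],[35,67,8],[-59,67,8]])/1e3;dr(pose(pl,*M),(0,255,0))
    outs.append(cv2.resize(im,(600,400)) if 0 else im[:,:])
cv2.imwrite("pics/ov1.png",outs[0]);cv2.imwrite("pics/ov2.png",outs[1])
E
python3 ov.py
```

```text
(no output)
```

View pics/ov1.png

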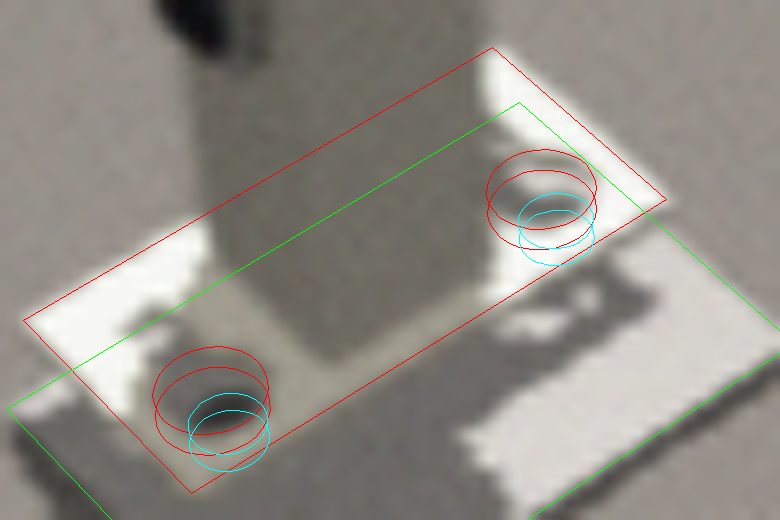

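View pics/ov2.png

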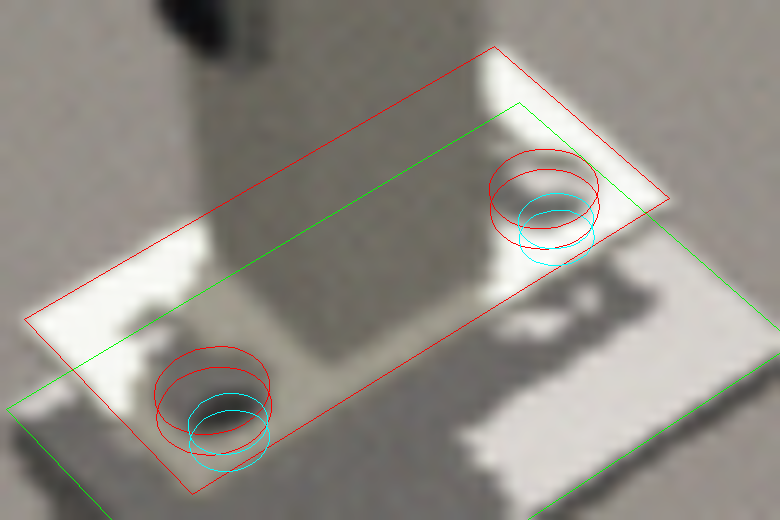

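Call:
{"name": "apply_moves", "arguments": {
  "targets": [0.12, 0.02, 0, 0, 0, 0, 0.2, 0.12, 0.02, 0, 0, 0, 0, 0.2, 0.12, 0.02, 0, 0, 0, 0, 0.2]
}}

```text
time: 16.5
ee_pos: [0.5032, -0.2428, 0.1064]
tcp_rot: [180.0, 0.1, 163.3]
wrist_force: [0.2, 0.2, -1.7]
opening: 0.0436
```

```bash
python3 chk2.py p3; sed -e 's/p2.npz/p3.npz/;s/ov1/ov3/;s/ov2/ov4/;s/(.0256,-3,-1.3)/(.0256,0.3,0.2)/' ov.py > ovb.py; python3 ovb.py
```

```text
16.6 [-25.8   5.5  -3.2  81.3   0.   -9.1] [ 0.5031 -0.2428  0.1063] [1.7997e+02 6.0000e-02 1.6330e+02] [ 0.  -0.1 -2.3] 0.0434
```

View pics/ov3.png

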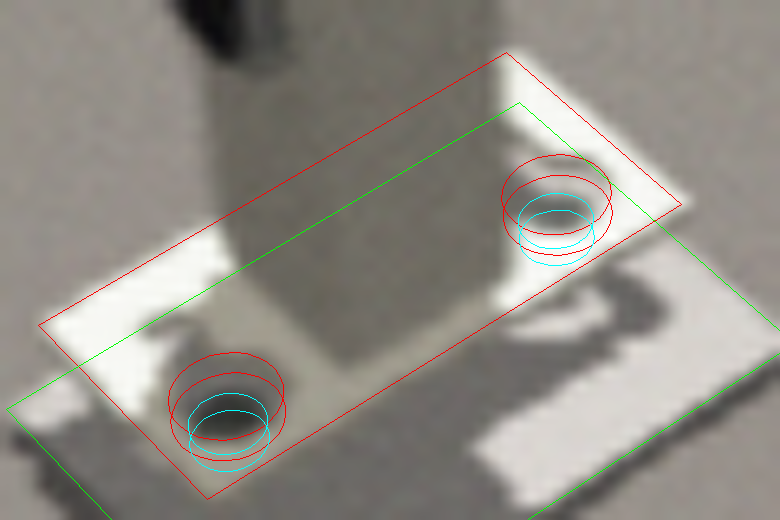

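Call:
{"name": "apply_moves", "arguments": {
  "targets": [-0.02, -0.01, 0, 0, 0, 0, 0.2, -0.02, -0.01, -0.1, 0, 0, 0, 0.2, -0.02, -0.01, -0.2, 0, 0, 0, 0.2, -0.02, -0.01, -0.3, 0, 0, 0, 0.2, -0.02, -0.01, -0.3, 0, 0, 0, 0.2]
}}

```text
time: 17.1
ee_pos: [0.5021, -0.243, 0.0965]
tcp_rot: [180.0, -0.0, 163.3]
wrist_force: [0.7, 0.6, -1.7]
opening: 0.0436
```

```bash
python3 chk2.py p4
```

```text
17.2 [-25.8   5.5  -4.2  80.3   0.   -9.1] [ 0.5023 -0.2431  0.097 ] [1.7997e+02 3.0000e-02 1.6329e+02] [-0.4  1.5 -1.9] 0.0435
```

View pics/p4.png

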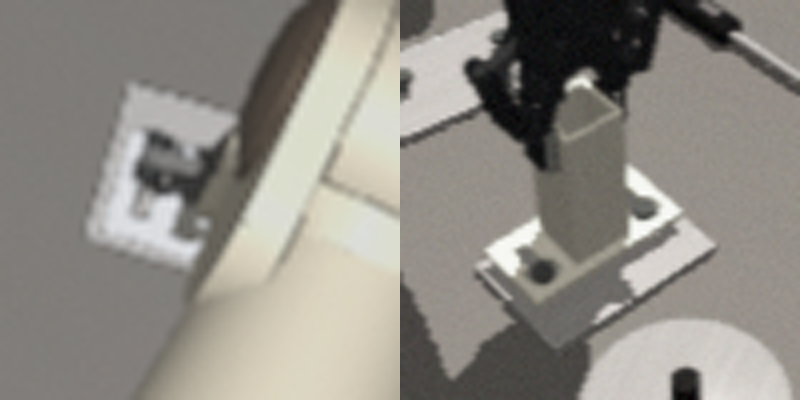

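Call:
{"name": "apply_moves", "arguments": {
  "targets": [0, 0, -0.1, 0, 0, 0, 0.2, 0, 0, -0.2, 0, 0, 0, 0.2, 0, 0, -0.25, 0, 0, 0, 0.2, 0, 0, -0.25, 0, 0, 0, 0.2]
}}

```text
time: 17.6
ee_pos: [0.5022, -0.243, 0.0893]
tcp_rot: [180.0, 0.0, 163.3]
wrist_force: [-0.2, 0.7, -2.2]
opening: 0.0434
```

Call:
{"name": "apply_moves", "arguments": {
  "targets": [0, 0, -0.04, 0, 0, 0, 0.2, 0, 0, -0.08, 0, 0, 0, 0.2, 0, 0, -0.08, 0, 0, 0, 0.2]
}}

```text
time: 17.9
ee_pos: [0.5026, -0.2431, 0.0884]
tcp_rot: [180.0, 0.1, 163.3]
wrist_force: [-2.0, 2.1, 4.4]
opening: 0.0437
```

Call:
{"name": "apply_moves", "arguments": {
  "targets": [0, 0, 0.03, 0, 0, 0, 0.2, 0.1, -0.03, 0.03, 0, 0, 0, 0.2, 0.2, -0.06, 0.03, 0, 0, 0, 0.2, 0.3, -0.09, 0.03, 0, 0, 0, 0.2, 0.3, -0.09, 0.03, 0, 0, 0, 0.2]
}}

```text
time: 18.4
ee_pos: [0.5122, -0.2458, 0.0885]
tcp_rot: [179.9, 0.1, 163.3]
wrist_force: [0.7, 2.7, 4.0]
opening: 0.0434
```

```bash
python3 chk2.py p5;python3 zz.py p5
```

```text
18.5 [-25.7   6.9  -3.6  79.4   0.1  -9. ] [ 0.5121 -0.2458  0.0885] [1.7994e+02 1.2000e-01 1.6331e+02] [0.6 3.2 3.3] 0.0433
```

View pics/p5z.png

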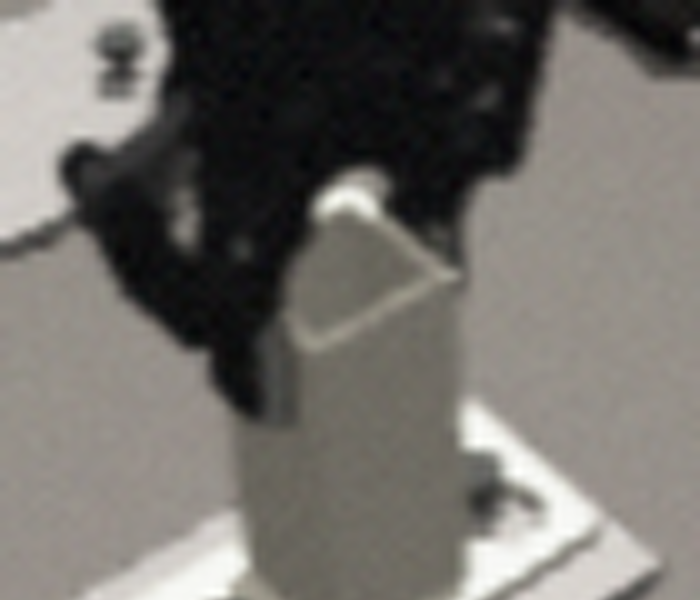

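Call:
{"name": "apply_moves", "arguments": {
  "targets": [0.1, -0.01, 0.01, 0, 0, 0, 0.2, 0.2, -0.04, 0.01, 0, 0, 0, 0.2, 0.3, -0.07, 0.01, 0, 0, 0, 0.2, 0.3, -0.07, 0.01, 0, 0, 0, 0.2]
}}

```text
time: 18.9
ee_pos: [0.5209, -0.248, 0.0885]
tcp_rot: [180.0, 0.1, 163.3]
wrist_force: [-0.2, 2.1, 2.4]
opening: 0.0434
```

Call:
{"name": "apply_moves", "arguments": {
  "targets": [0.08, -0.02, 0, 0, 0, 0, 0.2, 0.14, -0.04, 0, 0, 0, 0, 0.2, 0.14, -0.04, 0, 0, 0, 0, 0.2]
}}

```text
time: 19.2
ee_pos: [0.5246, -0.2491, 0.0885]
tcp_rot: [180.0, 0.0, 163.3]
wrist_force: [-2.3, 1.8, 4.6]
opening: 0.0435
```

Call:
{"name": "apply_moves", "arguments": {
  "targets": [0.05, -0.015, 0, 0, 0, 0, 0.2, 0.08, -0.024, 0, 0, 0, 0, 0.2, 0.08, -0.024, 0, 0, 0, 0, 0.2]
}}

```text
time: 19.5
ee_pos: [0.5262, -0.2494, 0.0887]
tcp_rot: [179.9, -0.1, 163.3]
wrist_force: [-6.4, 6.5, 9.4]
opening: 0.0434
```

```bash
python3 chk2.py p6
```

```text
19.6 [-25.4   9.   -1.3  79.8   0.   -8.7] [ 0.5262 -0.2494  0.0887] [ 1.7995e+02 -6.0000e-02  1.6329e+02] [-6.5  5.4  8.8] 0.0433
```

View pics/p6.png

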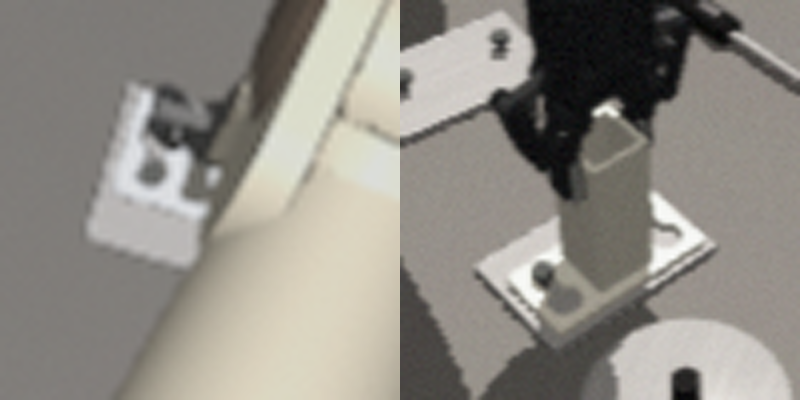

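Call:
{"name": "apply_moves", "arguments": {
  "targets": [0.05, -0.01, 0.03, 0, 0, 0, 0.2, 0.1, -0.02, 0.03, 0, 0, 0, 0.2, 0.1, -0.02, 0.03, 0, 0, 0, 0.2]
}}

```text
time: 19.9
ee_pos: [0.5288, -0.25, 0.0892]
tcp_rot: [180.0, -0.1, 163.3]
wrist_force: [-7.4, 5.5, 7.9]
opening: 0.0433
```

```bash
python3 chk2.py p7; python3 zz.py p7; python3 - <<'E'
from h import *
z=np.load("pics/p7.npz");cv2.imwrite("pics/p7y.png",cv2.resize(z["s"][255:300,180:250],(784,504),interpolation=2))
E
```

```text
20.0 [-25.3   9.4  -0.7  80.    0.   -8.6] [ 0.5288 -0.25    0.0892] [ 1.7996e+02 -1.2000e-01  1.6328e+02] [-7.9  6.1  7.2] 0.0436
```

View pics/p7y.png

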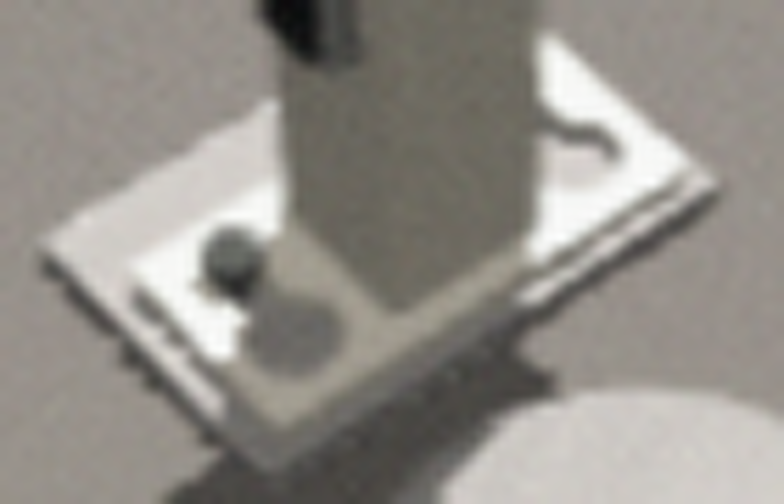

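```bash
python3 - <<'E'
from h import *
import cv2
A=[np.load(f"pics/p{i}.npz")["s"] for i in(5,6,7)]
g=[cv2.cvtColor(a,cv2.COLOR_BGR2GRAY).astype(np.float32) for a in A]
def sh(a,b,x0,y0,x1,y1):
    return cv2.phaseCorrelate(a[y0:y1,x0:x1].copy(),b[y0:y1,x0:x1].copy(),cv2.createHanningWindow((x1-x0,y1-y0),cv2.CV_32F))
for nm,r in(("gripper",(192,200,232,235)),("rim",(205,235,232,252)),("footR",(185,265,215,297)),("footall",(183,258,247,300)),("cup",(203,240,230,285))):
    print(nm,sh(g[1],g[2],*r))
p=[np.load(f"pics/p{i}.npz")["p"] for i in(6,7)]
print("pred",proj("scene",p[1])-proj("scene",p[0]))
E
```

```text
gripper ((0.3695089560073761, 0.541640737470253), 0.896562147140503)
rim ((1.2067998914508848, 0.24269463956589732), 0.9653185473548042)
footR ((0.11803310371449527, -0.17585596566163275), 1.1470088000098864)
footall ((0.0751546923790265, 0.31652013050754846), 1.0089419566922717)
cup ((0.915767183319355, 0.8485002306680336), 0.8909448521618)
pred [[0.66532116 0.40657522]]
```

```bash
cat > p7fit.py <<'E'
from h import *
s=lambda p:(180+(p[0]+.5)/11.2-.5,255+(p[1]+.5)/11.2-.5)
O=[((-30,-60,6),s((130,265))),((30,-60,6),s((280,425))),((30,60,6),s((692,175))),((22,-22,6),s((398,310))),((22,22,6),s((535,235)))]
uv=np.array([o[1] for o in O]);P=np.array([o[0] for o in O])/1e3
b=least_squares(lambda v:(proj("scene",pose(P,v[0],v[1],v[2],.008))-uv).ravel(),[.52,-.25,-16],x_scale=[.01,.01,5])
print(b.x,b.fun.round(2),"mount scene est .52405,-.24931")
# overlay
z=np.load("pics/p7.npz");im=cv2.resize(z["s"][255:300,180:250],(784,504),interpolation=2)
M=(.52405,-.24931,-16.7)
def dr(Pp,c):cv2.polylines(im,[((proj("scene",Pp)+.5-[180,255])*11.2).astype(int)],True,c,1)
dr(pose(np.array([[-30,-60,6],[30,-60,6],[30,60,6],[-30,60,6]])/1e3,*M,.008),(0,0,255))
th=np.linspace(0,6.28,30)
for sy in(42,-42):
    dr(pose(np.c_[10.5+11.5*np.cos(th),sy+11.5*np.sin(th),6+0*th]/1e3,*M,.008),(0,0,255))
    dr(pose(np.c_[-13.5+8*np.cos(th),sy+8*np.sin(th),23.5+0*th]/1e3,*M),(255,255,0))
dr(pose(np.array([[-59,-67,8],[35,-67,8],[35,67,8],[-59,67,8]])/1e3,*M),(0,255,0))
cv2.imwrite("pics/p7o.png",im)
E
python3 p7fit.py
```

```text
[  0.52422598  -0.24742506 -18.74710422] [ 0.31  0.08 -0.48 -0.03 -0.16 -0.34 -0.48  0.86  0.85 -0.64] mount scene est .52405,-.24931
```

View pics/p7o.png

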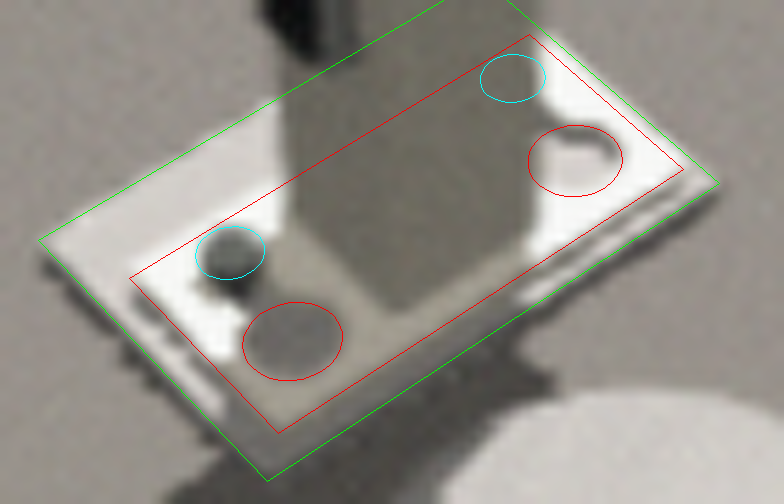

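Call:
{"name": "apply_moves", "arguments": {
  "targets": [-0.05, 0.01, -0.01, 0, 0, 0, 0.2, -0.1, 0.03, -0.02, 0, 0, 0, 0.2, -0.1, 0.03, -0.02, 0, 0, 0, 0.2]
}}

```text
time: 20.3
ee_pos: [0.5274, -0.2498, 0.0889]
tcp_rot: [180.0, 0.1, 163.3]
wrist_force: [2.0, 2.1, 2.8]
opening: 0.0437
```

```bash
python3 chk2.py p8; python3 - <<'E'
from h import *
g={i:cv2.cvtColor(np.load(f"pics/p{i}.npz")["s"],cv2.COLOR_BGR2GRAY).astype(np.float32) for i in(5,6,7,8)}
def pts(i):
    pass
r={"rim":(205,235,232,252),"holeR":(199,278,216,292),"footR":(185,265,215,297)}
for a,b in((6,7),(7,8),(6,8)):
    for n,(x0,y0,x1,y1) in r.items():
        print(a,b,n,np.round(cv2.phaseCorrelate(g[a][y0:y1,x0:x1].copy(),g[b][y0:y1,x0:x1].copy(),cv2.createHanningWindow((x1-x0,y1-y0),cv2.CV_32F))[0],2))
c=lambda i:cv2.resize(np.load(f"pics/p{i}.npz")["s"][255:300,180:250],(560,360),interpolation=2)
cv2.imwrite("pics/cmp.png",np.vstack([c(6)[:290],c(8)[:300]]))
E
```

```text
20.4 [-25.4   9.   -1.2  79.7   0.   -8.7] [ 0.5274 -0.2498  0.0889] [1.7998e+02 1.0000e-01 1.6329e+02] [1.2 0.7 3.4] 0.0434
6 7 rim [1.21 0.24]
6 7 holeR [-0.29  0.43]
6 7 footR [ 0.12 -0.18]
7 8 rim [-0.22  0.15]
7 8 holeR [0.14 0.62]
7 8 footR [-0.02  0.03]
6 8 rim [0.75 0.06]
6 8 holeR [-0.05  0.72]
6 8 footR [-0.07 -0.29]
```

View pics/cmp.png

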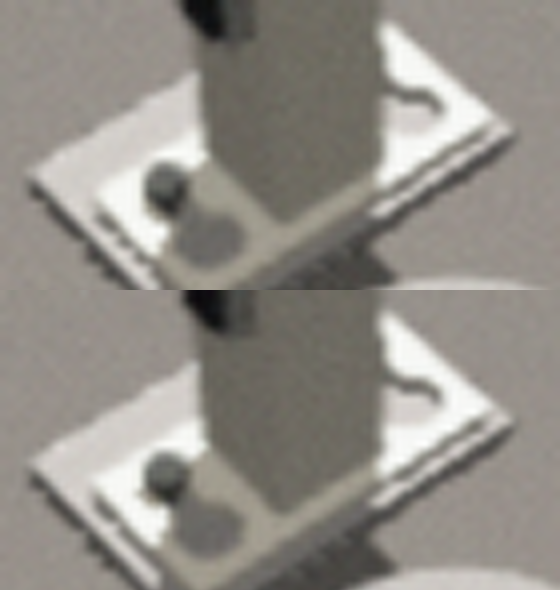

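Call:
{"name": "apply_moves", "arguments": {
  "targets": [0, 0, 0, 0, 0, 0, 0.6, 0, 0, 0, 0, 0, 0, 0.8, 0, 0, 0, 0, 0, 0, 1, 0, 0, 0, 0, 0, 0, 1, 0, 0, 0, 0, 0, 0, 1]
}}

```text
time: 20.9
ee_pos: [0.5269, -0.2496, 0.0887]
tcp_rot: [180.0, 0.0, 163.3]
wrist_force: [0.3, -0.3, -0.3]
opening: 0.0855
```

Call:
{"name": "apply_moves", "arguments": {
  "targets": [0, 0, 0.8, 0, 0, 0, 1, 0, 0, 1.8, 0, 0, 0, 1, 0, 0, 3.0, 0, 0, 0, 1, -1.0, 0.3, 4.2, 0, 0, 0, 1, -2.4, 0.7, 4.4, 0, 0, 0, 1]
}}

```text
time: 21.4
ee_pos: [0.4561, -0.229, 0.2243]
tcp_rot: [-180.0, 0.3, 163.3]
wrist_force: [-0.4, -0.9, 0.7]
opening: 0.0855
```

Call:
{"name": "apply_moves", "arguments": {
  "targets": [-1.4, 0.4, 0, 0, 0, 0, 1, -2.8, 0.8, 0, 0, 0, 0, 1, -4.2, 1.2, 0, 0, 0, 0, 1, -5.2, 1.5, 0, 0, 0, 0, 1]
}}

```text
time: 21.8
ee_pos: [0.2969, -0.1827, 0.221]
tcp_rot: [180.0, 0.1, 163.3]
wrist_force: [0.5, -0.4, 0.5]
opening: 0.0852
```

```bash
python3 chk2.py q1; python3 - <<'E'
from h import *
z=np.load("pics/q1.npz")
cv2.imwrite("pics/q1a.png",np.hstack([cv2.resize(z["a"][180:225,300:350],(400,360),interpolation=2),cv2.resize(z["s"][255:300,190:240],(400,360),interpolation=2)]))
E
```

```text
21.9 [-31.7 -22.7 -15.2  97.4   0.  -14.9] [ 0.2965 -0.1827  0.2218] [-1.7999e+02  1.5000e-01  1.6324e+02] [ 1.9 -0.4 -0.2] 0.0857
```

View pics/q1.png

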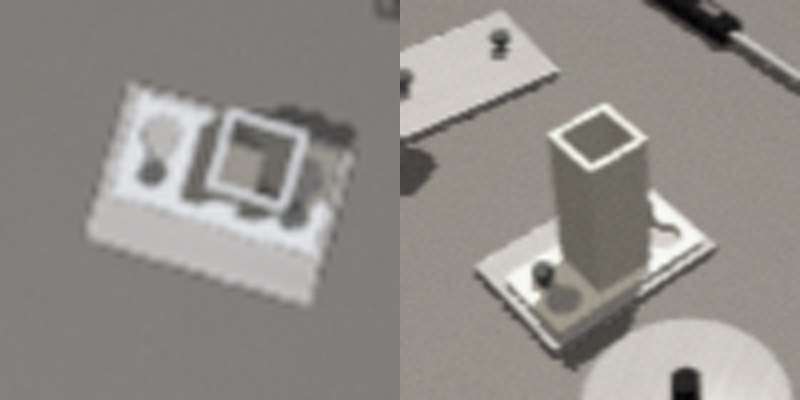

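View pics/q1a.png

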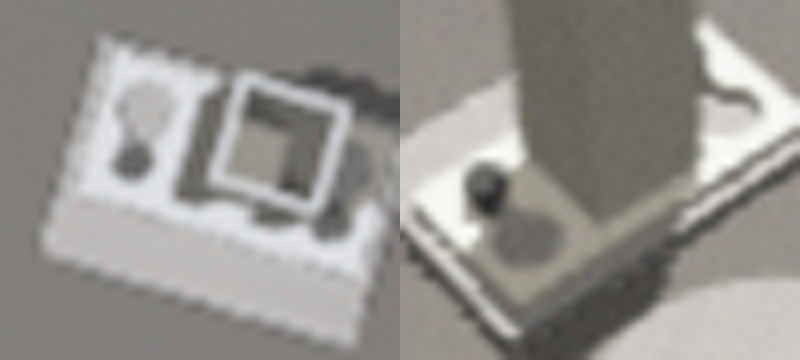

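```bash
cat > prof.py <<'E'
from h import *
from scipy.ndimage import map_coordinates
z=np.load("pics/q1.npz")
M={"top":(.52156,-.25101,-16.75),"scene":(.52405,-.24931,-16.65)}
for n,k in(("top","a"),("scene","s")):
    I=z[k].astype(float).mean(2)
    for zz,lo,hi,nm in((.014,-45,-15,"foot front (home -30)"),(.008,-75,-45,"plate front (-59)")):
        out=[]
        for y0,y1 in((50,58),(-58,-50),(25,58),(-58,-25)):
            xs=np.arange(lo,hi,.5);ys=np.linspace(y0,y1,20)
            prof=np.zeros(len(xs))
            for i,x in enumerate(xs):
                P=np.c_[np.full(20,x),ys,np.full(20,zz*1e3)]/1e3;uv=proj(n,pose(P,*M[n]))
                prof[i]=map_coordinates(I,[uv[:,1],uv[:,0]],order=1).mean()
            a,b=prof[:6].mean(),prof[-6:].mean();mid=(a+b)/2
            c=np.where(np.diff(np.sign(prof-mid)))[0]
            out.append(((y0,y1),[round(float(xs[j]),1) for j in c],round(a),round(b)))
        print(n,nm,out)
E
python3 prof.py
```

```text
top foot front (home -30) [((50, 58), [-32.5], 186, 210), ((-58, -50), [-32.0], 184, 206), ((25, 58), [-18.0], 187, 177), ((-58, -25), [-19.0], 185, 154)]
top plate front (-59) [((50, 58), [-59.0], 128, 186), ((-58, -50), [-59.5], 127, 184), ((25, 58), [-59.0], 127, 187), ((-58, -25), [-59.5], 127, 185)]
scene foot front (home -30) [((50, 58), [-24.5], 105, 191), ((-58, -50), [-33.5], 204, 238), ((25, 58), [-25.5], 105, 129), ((-58, -25), [-21.0], 204, 147)]
scene plate front (-59) [((50, 58), [-73.0], 117, 105), ((-58, -50), [-60.5], 143, 203), ((25, 58), [-74.0], 107, 105), ((-58, -25), [-59.5], 144, 204)]
```

Call:
{"name": "apply_moves", "arguments": {
  "targets": [1.5, -0.43, 0.2, 0, 0, 0, 1, 3.0, -0.87, 0.2, 0, 0, 0, 1, 4.5, -1.3, 0.2, 0, 0, 0, 1, 6.0, -1.73, 0.2, 0, 0, 0, 1, 7.55, -2.19, 0.2, 0, 0, 0, 1]
}}

```text
time: 22.4
ee_pos: [0.5278, -0.2497, 0.2263]
tcp_rot: [180.0, 0.1, 163.3]
wrist_force: [0.6, -0.3, 1.1]
opening: 0.0854
```

Call:
{"name": "apply_moves", "arguments": {
  "targets": [0, 0, 0, 0, 0, 0, 1, 0, 0, -1.3, 0, 0, 0, 1, 0, 0, -2.7, 0, 0, 0, 1, 0, 0, -4.0, 0, 0, 0, 1, 0, 0, -5.1, 0, 0, 0, 1]
}}

```text
time: 22.9
ee_pos: [0.525, -0.2489, 0.0714]
tcp_rot: [180.0, -0.0, 163.3]
wrist_force: [-0.3, -0.1, -0.0]
opening: 0.0854
```

Call:
{"name": "apply_moves", "arguments": {
  "targets": [0, 0, 0, 0, 0, 0, 1, 0, 0, 0, 0, 0, 0, 0.3, 0, 0, 0, 0, 0, 0, 0.3, 0, 0, 0, 0, 0, 0, 0.3, 0, 0, 0, 0, 0, 0, 0.3],
  "newtons": 60
}}

```text
time: 23.4
ee_pos: [0.5267, -0.2496, 0.0763]
tcp_rot: [180.0, 0.3, 163.3]
wrist_force: [0.3, 1.7, 7.2]
opening: 0.0433
```

Call:
{"name": "apply_moves", "arguments": {
  "targets": [0, 0, 0, 0, 0, 0, 0.3, 0, 0, 0, 0, 0, 0, 0.3]
}}

```text
time: 23.6
ee_pos: [0.5267, -0.2496, 0.0762]
tcp_rot: [180.0, 0.3, 163.3]
wrist_force: [0.1, 1.9, 7.5]
opening: 0.0433
```

Call:
{"name": "apply_moves", "arguments": {
  "targets": [0, 0, 0.04, 0, 0, 0, 0.3, 0, 0, 0.08, 0, 0, 0, 0.3, 0, 0, 0.08, 0, 0, 0, 0.3]
}}

```text
time: 23.9
ee_pos: [0.5254, -0.2492, 0.0764]
tcp_rot: [180.0, 0.0, 163.3]
wrist_force: [-1.0, 2.0, 3.1]
opening: 0.0432
```

Call:
{"name": "apply_moves", "arguments": {
  "targets": [0.04, -0.012, 0, 0, 0, 0, 0.3, 0.07, -0.02, 0, 0, 0, 0, 0.3, 0.07, -0.02, 0, 0, 0, 0, 0.3]
}}

```text
time: 24.2
ee_pos: [0.5276, -0.2498, 0.0764]
tcp_rot: [180.0, 0.0, 163.3]
wrist_force: [-2.0, 2.1, 4.0]
opening: 0.0433
```

Call:
{"name": "apply_moves", "arguments": {
  "targets": [0, 0, 0.04, 0, 0, 0, 0.3, 0.04, -0.012, 0.04, 0, 0, 0, 0.3, 0.07, -0.02, 0.04, 0, 0, 0, 0.3, 0.07, -0.02, 0.04, 0, 0, 0, 0.3]
}}

```text
time: 24.6
ee_pos: [0.5285, -0.2501, 0.0768]
tcp_rot: [180.0, -0.1, 163.3]
wrist_force: [-6.7, 1.6, 2.4]
opening: 0.0435
```

```bash
python3 chk2.py q2; sed 's/q1.npz/q2.npz/' prof.py > prof2.py; python3 prof2.py | grep -v "top plate"
```

```text
24.7 [-25.3   9.6  -1.9  78.6   0.   -8.6] [ 0.5285 -0.2501  0.0768] [ 1.7996e+02 -1.3000e-01  1.6328e+02] [-7.4  2.   1. ] 0.0436
top foot front (home -30) [((50, 58), [-30.5], 183, 206), ((-58, -50), [-33.0], 204, 201), ((25, 58), [-18.0], 184, 174), ((-58, -25), [-32.0], 195, 191)]
scene foot front (home -30) [((50, 58), [-23.0], 105, 191), ((-58, -50), [-33.5], 204, 233), ((25, 58), [-23.0], 106, 129), ((-58, -25), [-21.5], 205, 146)]
scene plate front (-59) [((50, 58), [-72.5], 116, 105), ((-58, -50), [-60.0], 144, 203), ((25, 58), [-61.0], 92, 105), ((-58, -25), [-59.5], 144, 204)]
```

Call:
{"name": "apply_moves", "arguments": {
  "targets": [0.04, -0.012, 0, 0, 0, 0, 0.3, 0.08, -0.024, 0, 0, 0, 0, 0.3, 0.08, -0.024, 0, 0, 0, 0, 0.3]
}}

```text
time: 25.0
ee_pos: [0.5302, -0.2505, 0.077]
tcp_rot: [180.0, -0.2, 163.3]
wrist_force: [-10.6, 4.9, 4.5]
opening: 0.0434
```

Call:
{"name": "apply_moves", "arguments": {
  "targets": [-0.04, 0.012, 0, 0, 0, 0, 0.3, -0.08, 0.024, 0, 0, 0, 0, 0.3, -0.08, 0.024, 0, 0, 0, 0, 0.3]
}}

```text
time: 25.3
ee_pos: [0.5295, -0.2504, 0.077]
tcp_rot: [180.0, 0.0, 163.3]
wrist_force: [-1.9, -0.1, -2.3]
opening: 0.0438
```

Now release and look.

Call:
{"name": "apply_moves", "arguments": {
  "targets": [0, 0, 0, 0, 0, 0, 0.6, 0, 0, 0, 0, 0, 0, 0.8, 0, 0, 0, 0, 0, 0, 1, 0, 0, 0, 0, 0, 0, 1, 0, 0, 0, 0, 0, 0, 1]
}}

```text
time: 25.8
ee_pos: [0.5299, -0.2505, 0.0775]
tcp_rot: [180.0, 0.1, 163.3]
wrist_force: [-0.3, -0.1, 0.5]
opening: 0.0854
```

Call:
{"name": "apply_moves", "arguments": {
  "targets": [0, 0, 0.8, 0, 0, 0, 1, 0, 0, 1.8, 0, 0, 0, 1, 0, 0, 3.2, 0, 0, 0, 1, 0, 0, 4.6, 0, 0, 0, 1, -1.4, 0.4, 4.9, 0, 0, 0, 1]
}}

```text
time: 26.3
ee_pos: [0.4924, -0.2403, 0.2285]
tcp_rot: [-180.0, 0.5, 163.3]
wrist_force: [-0.7, 0.4, 0.3]
opening: 0.0851
```

Call:
{"name": "apply_moves", "arguments": {
  "targets": [-1.4, 0.4, 0, 0, 0, 0, 1, -2.8, 0.8, 0, 0, 0, 0, 1, -4.2, 1.2, 0, 0, 0, 0, 1, -5.6, 1.6, 0, 0, 0, 0, 1, -6.2, 1.8, 0, 0, 0, 0, 1]
}}

```text
time: 26.8
ee_pos: [0.2992, -0.1835, 0.225]
tcp_rot: [180.0, 0.1, 163.3]
wrist_force: [1.7, -0.8, 0.6]
opening: 0.0854
```

```bash
python3 chk2.py q3; sed 's/q1.npz/q3.npz/' prof.py > prof3.py; python3 prof3.py;  python3 - <<'E'
from h import *
z=np.load("pics/q3.npz")
cv2.imwrite("pics/q3a.png",np.hstack([cv2.resize(z["a"][180:225,300:350],(400,360),interpolation=2),cv2.resize(z["s"][255:300,190:240],(400,360),interpolation=2)]))
cv2.imwrite("pics/q3s.png",z["s"])
E
```

```text
26.9 [-31.5 -22.2 -14.4  97.6   0.  -14.8] [ 0.3002 -0.184   0.2254] [-179.99    0.18  163.25] [ 0.3 -0.8 -0.2] 0.0857
top foot front (home -30) [((50, 58), [-30.0], 186, 210), ((-58, -50), [-31.0], 184, 205), ((25, 58), [-18.0], 187, 177), ((-58, -25), [-18.5], 185, 157)]
top plate front (-59) [((50, 58), [-59.0], 127, 186), ((-58, -50), [-59.5], 127, 184), ((25, 58), [-59.0], 127, 187), ((-58, -25), [-59.5], 127, 185)]
scene foot front (home -30) [((50, 58), [-24.0], 104, 190), ((-58, -50), [-32.5], 204, 238), ((25, 58), [-24.5], 105, 129), ((-58, -25), [-21.0], 204, 153)]
scene plate front (-59) [((50, 58), [-73.0], 130, 104), ((-58, -50), [-60.5], 143, 203), ((25, 58), [-73.5], 112, 105), ((-58, -25), [-59.5], 144, 204)]
```

View pics/q3a.png

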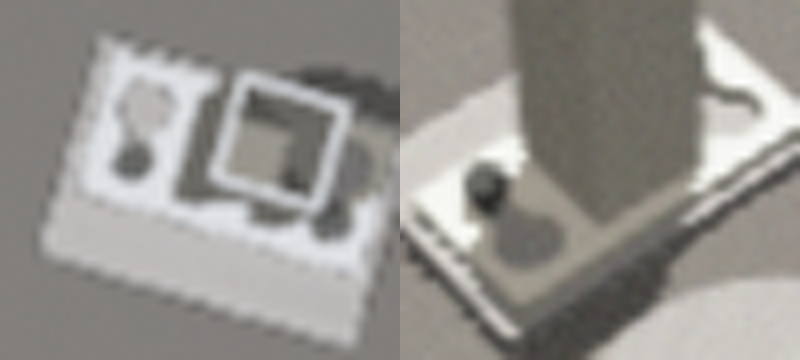

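View pics/q3s.png

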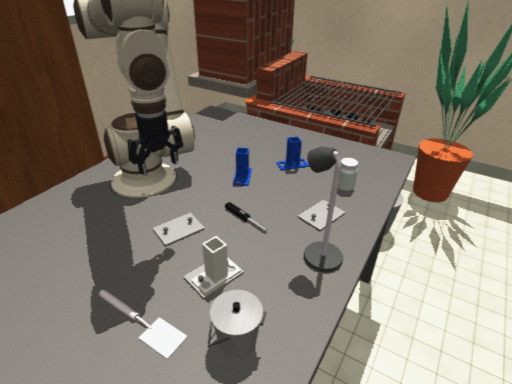

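```bash
python3 -c "
from workcell import bot
print(bot.job_done())"
```

```text
the job is handed in; nothing more can be done
None
```

I inspected the holder's left, back and right sides under the lamp, refitted it on the rightmost mounting plate, and handed the job in at about 27 s.

**Inspection:** I lifted the white holder by its upper left and right sides. Each side was held still for more than 1 s, squarely facing the lamp and 90 mm from the glass. The arm readings matched the planned poses to under 1 mm and 0.5°. The lamp's own position came from the pictures, so it is good to a few millimetres and about 3° in heading.

**Refitting:**
- **First attempt:** I lowered the keyholes over the screw heads and slid the holder back. A picture after letting go showed it about 2 mm short of the stop.
- **Second attempt:** I gripped it again lower down and pushed it until it stopped firmly, with about 11 N against the arm. Then I let go and moved the arm away.

**Last checks:**
- **Top camera:** 29.0 mm of steel shows in front of the foot on the left and 28.5 mm on the right, against 29 mm when fully home. The right side may be about 0.5 mm short.
- **Direction:** that stop position also confirms the plate's front faces the robot. Reversed, about 32 mm would show.
- **Scene camera:** it read about 2 mm less travel on the right side, and its left-side reading was hidden by the holder. I relied on the top camera.
- **Surroundings:** the jar, bucket, spatula, lighter and lamp all looked unmoved in the last scene picture, and the robot was touching nothing.

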